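Clear, load and fill the ultrasonic cleaner

TASK

First clear all the little gift boxes away from the ultrasonic cleaner (off its lid and away from the valve lever) into the wooden tray, side by side on its floor, then take the lid off and lay it flat on the green mat. Pour all the bead castings from the beaker into the tank, stand the empty beaker upright on the table and put the lid back squarely so that it is seated on the tank; only then turn the valve lever to half open (45 degrees) and leave it there. Do not disturb the display dome, the ring cone or the screwdriver at the back.

Things in the scene. Friction and masses are not known exactly. Their poses are not given: they have to be found in the camera images.
- valve_lever (a joint): angle (rad) of the fill-valve lever about its upright axis: 0 closed, pi/2 fully open; grows as the lever turns clockwise seen from above. Stays where it is left (friction about 0.12 N m)
- lever_grip (a point): point on the lever bar, 65 mm out from the valve axis, 46 mm above the table. The black bar is 14 mm wide and 18 mm high (37 to 55 mm above the table, in the middle 46) and reaches 90 mm from the axis. Site y points outward along the bar, z up
- valve_axis (a point): the upright axis of the lever, at 46 mm height. Closed, the lever points along the tank's +y; fully open, along the tank's +x (towards the tank)
- tank: fixed steel tank of the ultrasonic cleaner, open on top, 150 x 150 mm outside, 90 mm high, walls and floor 6 mm; origin at the centre of its underside, z up. A copper pipe on the -x side leads to the brass valve block (44 mm across, 34 mm high, axis at x = -210, y = -60 mm in this frame)
- lid: loose grey lid, 160 x 160 mm, 0.28 to 0.46 kg. Below: a locating plug 118 x 118 x 8 mm that drops inside the tank rim with 10 mm play on every side; origin at the centre of the plug's underside. Plate from 8 to 16 mm above the origin, with a 4 mm wide lip around its edge up to 22 mm. Seated on the tank, its origin is 82 mm above the table and its sides run along the tank's; on the mat 4 mm
- lid_handle (a point): centre of the lid's black bar handle, 44 mm above the lid's origin. The bar is 70 mm long along the lid's x, 12 mm wide, 12 mm high, with 28 mm between the plate and the middle of the bar
- box_a: closed cardboard gift box, a block 45 x 45 x 50 mm tall, 60 g; origin at the centre of its underside, z up. May be absent. If present, stands on the lid on its -y half at the start
- box_b: closed cardboard gift box, a block 45 x 45 x 50 mm tall, 60 g; origin at the centre of its underside, z up. May be absent. If present, stands on the lid on its +y half at the start
- box_c: closed cardboard gift box, a block 45 x 45 x 50 mm tall, 60 g; origin at the centre of its underside, z up. May be absent. If present, stands on the table between valve lever and tank at the start, in the way of the lever
- tray: fixed shallow wooden tray, 170 x 170 mm outside, walls 5 mm thick and 18 mm high, floor 5 mm; origin at the centre of its underside. On the left or the right
- mat: fixed green bench mat, 180 x 180 x 4 mm; origin at the centre of its underside. Left or right, on the other side from the tray
- cup: straight aluminium beaker without handle, outer diameter 64 mm, height 90 mm, wall 3 mm, 0.12 to 0.20 kg, standing on the table with the beads inside; origin at the centre of its underside, z towards the mouth
- bead0: round brass bead casting, 22 mm diameter, 25 g, in the beaker at the start; rolls easily; origin at its centre.
- bead1: round brass bead casting, 22 mm diameter, 25 g, in the beaker at the start; rolls easily; origin at its centre.
- bead2: round brass bead casting, 22 mm diameter, 25 g, in the beaker at the start; rolls easily; origin at its centre.
- bead3: round brass bead casting, 22 mm diameter, 25 g, in the beaker at the start; rolls easily; origin at its centre.
- bead4: round brass bead casting, 22 mm diameter, 25 g, in the beaker at the start; rolls easily; origin at its centre.
- cloche: bystander: display dome on a round black base, 130 mm across, 126 mm high; origin at the centre of its underside
- ring_cone: bystander: white ring cone, 48 mm across, 90 mm high; origin at the centre of its underside
- screwdriver: bystander: screwdriver lying on the table, about 200 mm long; origin near its middle

How it is judged:
By the outcome, as a careful person would: the job done as asked, in the order asked, and still so for the second after the job is handed in, with the robot touching nothing.
Of box_a, box_b, box_c only 1 to 3 are there at a start; the rules pass over those that are not, and their reading is None.
At some moment in a run one of box_a, box_b, box_c may be knocked a few centimetres aside while the robot is not near it.
It also fails if it takes over 210 s, if anything falls off the work surface, if the arm or the gripper's body presses on something with over 40 N, if the wrist force passes 120 N, or if a joint passes its speed limit or range.

ROBOT

A 6-joint arm with a two-finger parallel gripper is mounted at the origin on the work surface. World frame = base frame: x ahead of the robot, y to its left, z up, the work surface at z = 0. Lengths are in m, angles in degrees, forces in N, time in s.
With the tool pointing down it reaches from about 0.35 to 0.875 m from the base axis. Payload 4.2 kg.
Tool frame: the origin (TCP) lies on the centre line of the jaws, within the pads' length; the fingertips stand r.tip_extent ahead of it and the grasp point (between the pads) lies 11 mm behind it (r.tip_extent is the distance from the TCP to the fingertips, in m); z points along the fingers, y is the line along which they close (so a half turn about z gives the same grasp; the last joint's range is limited). The gripper opens to 87 mm and grips with 3 to 60 N. Pads are 19 mm wide; open, the fingers measure 117 mm over their backs; the gripper's body (75 mm by 190 mm) begins 51 mm behind the grasp point.
Start: joints at [-52.506, 22.042, 0.453, 0, -68.411, -14.817], TCP at [0.241, -0.577, 0.231] pointing down, gripper open.
Joint ranges: [-179.83, 179.83], [-69.29, 118.12], [-61.27, 80.66], [-181.25, 117.63], [-171.15, -9.14], [-177.46, 177.46]. Speed limits (degrees/s): [159.86, 159.86, 180, 180, 180, 180].

INTERFACE

Orientations are given as a 3x3 rotation matrix whose columns are the frame's x, y, z axes.
In Python, from station import r gives the robot as it stands.
- The arm moves only by the shell command python3 -m jog 'ROWS'. ROWS is text: rows parted by semicolons, each of 5 numbers parted by spaces: the opening, from 0 (shut) to 1 (fully open), then the shift along the world's x, y, z in mm, then the turn about the world's z in degrees. In form: hand dx dy dz roll; .... A call has 1 to 5 rows; each row shifts and turns the commanded pose from where the row before left it; what a row does not reach is not made up. A row lasts 1/8 s, in which the tool goes at most 62.5 mm and 10.7 degrees, less where a joint would pass 70% of its speed; a pose out of reach is approached as far as the arm can. A call is refused whole if a number of a shift passes 62.5 or a number of a turn 10.7, either way. A call with a gripper value outside its range is refused whole. The fingers move at their own pace and stop on an object; the grip force is fixed at half the most. Time passes only in rows, so rows that do not move let the fingers close. It gives the time, the measured TCP pose, the force, the opening and the grip force at its end, in the units of the state.
- r.sense(): the state, without advancing time (a new reading comes with each control period).
- r.capture(name): name is "scene" or "top"; returns a dict with "pixels" (480x640x3 uint8, red, green, blue), "fovy" (degrees; the focal length in pixels is half the picture's height over the tangent of half this angle, whatever the lens; pixels are square), "cx", "cy" (the principal point, pixels), "origin" and "orientation" of the camera in the world. Camera axes: x right, y down, z forward; pixel columns grow to the right and rows downward; lengths in m; the calibration is good to about 2 mm. A picture is of the moment at which its call begins. There is no depth.
- r.finish_job(): hands the job in; it is judged then, once.
The state is a dict: "time_s": time; "joints": joint angles; "joint_velocities": joint speeds; "effort": joint torques, N m; "tcp_pos": TCP position; "ee_rot": TCP orientation; "wrist_force": force on the tool from outside, world axes, zero at the start; "moment": the same for the moment, N m; "gripper_width": opening from 0.0 (shut) to 1.0 (fully open); "gripper_force": force on a finger pad.
Only numpy, scipy, OpenCV 4.12 (cv2) and the standard library are available. Lean on these libraries where they do the work, as an engineer would, in place of code of your own. Each camera call takes 0.05 s, during which the arm holds its last target. There are 200 camera calls.

## Working session

There is one attempt and no reset: what is moved stays moved. The work goes in short steps, Python scripts to look and compute and a shell command to move; the robot and the scene stay as the last step left them, time stands still between calls to the robot, and variables do not carry over. Pictures are saved under pics/ and viewed, at most 14 in all, crops included, and the job is handed in when it is done.

```bash
ls; mkdir -p pics
cat > h.py <<'E'
import numpy as np, cv2
from station import r
def cap(n,f):
    c=r.capture(n); cv2.imwrite('pics/'+f+'.png',c['pixels'][:,:,::-1]); np.save('pics/'+f+'.npy',c,allow_pickle=True); return c
def load(f): return np.load('pics/'+f+'.npy',allow_pickle=True).item()
def ray(c,u,v):
    f=240/np.tan(np.radians(c['fovy']/2)); d=np.array(c['orientation'])@np.array([(u-c['cx'])/f,(v-c['cy'])/f,1]); return np.array(c['origin']),d/np.linalg.norm(d)
def atz(c,u,v,z):
    o,d=ray(c,u,v); return o+d*(z-o[2])/d[2]
def tri(*l):
    A=np.zeros((3,3));b=np.zeros(3)
    for c,u,v in l:
        o,d=ray(c,u,v);P=np.eye(3)-np.outer(d,d);A+=P;b+=P@o
    p=np.linalg.solve(A,b); return p
def proj(c,p):
    f=240/np.tan(np.radians(c['fovy']/2)); q=np.array(c['orientation']).T@(np.array(p)-np.array(c['origin'])); return np.round([c['cx']+f*q[0]/q[2],c['cy']+f*q[1]/q[2]],1)
def s():
    q=r.sense(); print({k:np.round(q[k],3).tolist() for k in q if k in('time_s','joints','tcp_pos','ee_rot','wrist_force','gripper_width','gripper_force')})
E
python3 - <<'E'
from h import *
print(r.tip_extent);s()
for n in('scene','top'):
    c=cap(n,n+'0');print({k:np.round(c[k],3).tolist() for k in c if k!='pixels'})
E
```

```text
pics
0.008
{'time_s': 0.0, 'joints': [-52.506, 22.091, 0.38, -0.029, -68.411, -14.816], 'tcp_pos': [0.241, -0.576, 0.229], 'ee_rot': [[-0.923, -0.385, -0.001], [-0.385, 0.923, 0.002], [0.0, 0.002, -1.0]], 'wrist_force': [-0.797, -0.168, -1.153], 'gripper_force': 0.0, 'gripper_width': 0.997}
{'fovy': 56.823, 'cx': 318.509, 'cy': 235.564, 'origin': [1.006, -0.636, 0.866], 'orientation': [[0.854, 0.357, -0.379], [0.52, -0.595, 0.613], [-0.007, -0.72, -0.693]]}
{'fovy': 46.38, 'cx': 319.013, 'cy': 237.817, 'origin': [0.42, -0.006, 1.159], 'orientation': [[0.156, -0.967, 0.199], [-0.988, -0.154, 0.029], [0.003, -0.201, -0.98]]}
```

View pics/scene0.png

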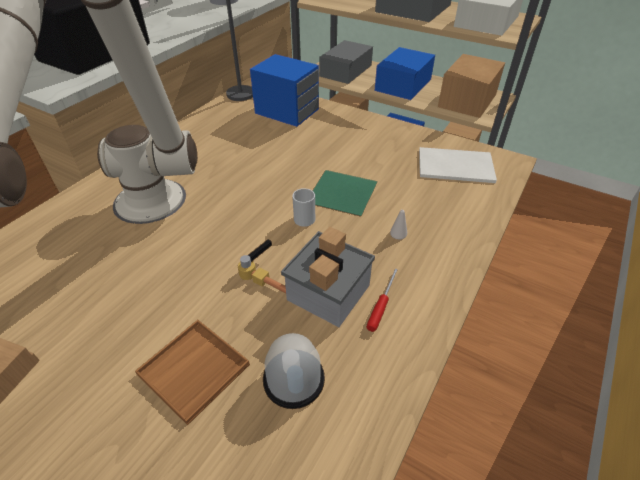

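View pics/top0.png

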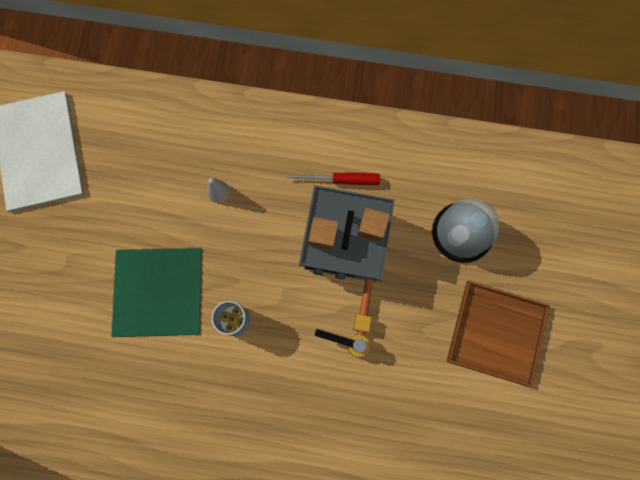

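The scene holds box_a and box_b on the lid, at top (375,222) and (323,232). box_c is not there. The tray is on the right at top (498,333), the mat on the left (157,292), the beaker at (231,318) and the lever hub at (360,345). I'll take one zoomed crop for exact corners.

Run:
```python
import cv2,numpy as np
t=cv2.imread('pics/top0.png')[180:370,290:405];s=cv2.imread('pics/scene0.png')[225:325,232:377]
im=np.zeros((600,800,3),np.uint8)
a=cv2.resize(t,None,fx=3,fy=3,interpolation=2);b=cv2.resize(s,None,fx=3,fy=3,interpolation=2)
im[:570,:345]=a;im[:300,350:785]=b
c=cv2.imread('pics/scene0.png')[180:235,280:380];im[310:585,350:800]=cv2.resize(c[:,:90],None,fx=5,fy=5,interpolation=2)
cv2.imwrite('pics/z0.png',im)
```

```text
(no output)
```

View pics/z0.png

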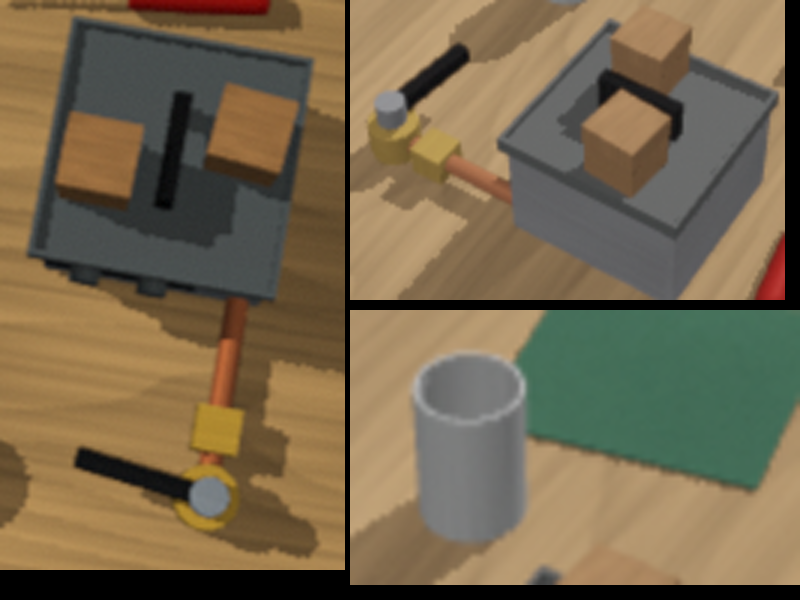

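```bash
cat > m.py <<'E'
from h import *
T=load('top0');S=load('scene0')
def t(u,v):return (T,290+u/3,180+v/3)
def c(u,v):return (S,232+(u-350)/3,225+v/3)
def k(u,v):return (S,280+(u-350)/5,180+(v-310)/5)
def mm(n,p,extra=''):print(n,np.round(np.array(p)*1000,1).tolist(),extra)
L=[tri(t(75,18),c(777,98)),tri(t(312,62),c(672,237)),tri(t(273,299),c(499,143)),tri(t(30,257),c(612,22))]
for p in L:mm('lid',p)
A=[tri(t(225,85),c(671,122)),tri(t(299,97),c(627,157)),tri(t(275,172),c(582,127)),tri(t(206,156),c(627,90))]
B=[tri(t(72,112),c(692,35)),tri(t(144,122),c(652,70)),tri(t(132,196),c(611,42)),tri(t(60,188),c(650,8))]
R=[tri((T,468,283),(S,247,366)),tri((T,549,304),(S,188,418)),tri((T,532,385),(S,138,370)),tri((T,448,364),(S,199,323))]
M=[tri((T,116,250),(S,377,182)),tri((T,202,248),(S,362,213)),tri((T,200,335),(S,311,203)),tri((T,112,336),(S,330,173))]
for n,Q in(('lid',L),('A',A),('B',B),('tray',R),('mat',M)):
    Q=np.array(Q);
    x=(Q[0]+Q[1]-Q[2]-Q[3])[:2];y=(Q[0]+Q[3]-Q[1]-Q[2])[:2]
    mm(n,Q.mean(0),('x-yaw %.1f y-yaw %.1f side %.0f %.0f'%(np.degrees(np.arctan2(x[1],x[0])),np.degrees(np.arctan2(-y[0],y[1])),np.linalg.norm(x)*500,np.linalg.norm(y)*500)))
mm('handle far',tri(t(183,92),c(678,113)));mm('handle near',tri(t(165,208),c(606,72)))
mm('hub',tri(t(209,497),c(391,100)));mm('levertip',tri(t(78,457),c(463,52)))
mm('cup rim',tri((T,228.5,317.5),k(469,388)))
mm('cup rim top-only@.09',atz(T,228.5,317.5,.09))
for q in ((0,),):pass
E
python3 m.py
```

```text
lid [738.0, 49.7, 94.8] 
lid [733.3, -109.4, 90.8] 
lid [574.8, -103.5, 94.3] 
lid [578.5, 54.8, 95.2] 
lid [656.1, -27.1, 93.8] x-yaw -2.0 y-yaw -1.5 side 159 159
A [671.5, -71.9, 141.9] x-yaw -10.2 y-yaw -6.9 side 47 48
B [640.6, 17.1, 139.2] x-yaw -3.9 y-yaw -3.4 side 45 48
tray [517.1, -361.5, 7.7] x-yaw -8.2 y-yaw -6.1 side 168 162
mat [493.5, 346.0, -7.6] x-yaw 7.5 y-yaw 10.5 side 172 183
handle far [691.3, -27.7, 123.5] 
handle near [619.2, -24.1, 125.2] 
hub [447.1, -83.3, 54.0] 
levertip [458.6, 3.6, 42.7] 
cup rim [458.7, 172.1, 84.0] 
cup rim top-only@.09 [458.1, 170.8, 90.0]
```

```bash
cat >> m.py <<'E'
print('----')
def fix(n,z,tl,sl):
    for nm,l in(('top',tl),('scn',sl)):
        Q=np.array([atz(*q,z) for q in l]);x=(Q[0]+Q[1]-Q[2]-Q[3])[:2];y=(Q[0]+Q[3]-Q[1]-Q[2])[:2]
        mm(n+nm,Q.mean(0),('xyaw %.1f yyaw %.1f side %.0f %.0f'%(np.degrees(np.arctan2(x[1],x[0])),np.degrees(np.arctan2(-y[0],y[1])),np.linalg.norm(x)*500,np.linalg.norm(y)*500)))
fix('lid',.104,[t(75,18),t(312,62),t(273,299),t(30,257)],[c(777,98),c(672,237),c(499,143),c(612,22)])
fix('A',.148,[t(225,85),t(299,97),t(275,172),t(206,156)],[c(671,122),c(627,157),c(582,127),c(627,90)])
fix('B',.148,[t(72,112),t(144,122),t(132,196),t(60,188)],[c(692,35),c(652,70),c(611,42),c(650,8)])
fix('tray',.018,[(T,468,283),(T,549,304),(T,532,385),(T,448,364)],[(S,247,366),(S,188,418),(S,138,370),(S,199,323)])
fix('mat',.004,[(T,116,250),(T,202,248),(T,200,335),(T,112,336)],[(S,377,182),(S,362,213),(S,311,203),(S,330,173)])
for n,q,z in(('tipT',t(78,457),.055),('tipS',c(463,52),.055),('cupT',(T,228.5,317.5),.09),('cupS',k(469,388),.09),('hf',t(183,92),.132),('hn',t(165,208),.132)):mm(n,atz(*q,z))
E
python3 m.py | sed '1,/----/d'
```

```text
lidtop [653.3, -27.2, 104.0] xyaw -1.4 yyaw -1.4 side 159 156
lidscn [661.1, -34.5, 104.0] xyaw -3.1 yyaw -1.5 side 156 160
Atop [669.9, -71.6, 148.0] xyaw -8.1 yyaw -2.4 side 48 45
Ascn [674.3, -76.6, 148.0] xyaw -12.3 yyaw -11.6 side 44 48
Btop [638.5, 16.8, 148.0] xyaw 0.0 yyaw 1.7 side 48 45
Bscn [645.1, 9.3, 148.0] xyaw -13.0 yyaw -8.2 side 44 49
traytop [514.8, -360.7, 18.0] xyaw -7.5 yyaw -5.3 side 168 169
trayscn [524.4, -364.5, 18.0] xyaw -8.9 yyaw -10.8 side 164 154
mattop [490.4, 339.4, 4.0] xyaw 10.3 yyaw 10.0 side 179 179
matscn [504.0, 335.8, 4.0] xyaw 13.4 yyaw 10.0 side 158 163
tipT [457.9, 3.2, 55.0] 
tipS [467.1, -5.7, 55.0] 
cupT [458.1, 170.8, 90.0] 
cupS [463.2, 166.3, 90.0] 
hf [689.7, -27.0, 132.0] 
hn [614.4, -26.8, 132.0]
```

```bash
python3 -m jog '1 0 0 50 0; 1 0 0 50 0'; python3 -c "
from h import *
s()"
```

```text
time_s: 0.35
tcp_pos: [0.2407, -0.5763, 0.3307]
ee_rot: [[-0.923, -0.386, -0.002], [-0.386, 0.923, 0.002], [0.001, 0.003, -1.0]]
wrist_force: [0.9, -1.2, 0.1]
gripper_width: 0.996
gripper_force: 0.0
{'time_s': 0.35, 'joints': [-52.505, 19.409, 10.645, -0.002, -81.399, -14.816], 'tcp_pos': [0.241, -0.576, 0.331], 'ee_rot': [[-0.923, -0.386, -0.002], [-0.386, 0.923, 0.002], [0.001, 0.003, -1.0]], 'wrist_force': [0.901, -1.195, 0.1], 'gripper_force': 0.0, 'gripper_width': 0.996}
```

```bash
python3 -m jog '1 35 40 0 10; 1 35 40 0 10; 1 35 40 0 10; 1 35 40 0 10; 1 35 40 0 10'; python3 -m jog '1 35 40 0 10; 1 35 40 0 0; 1 35 40 0 0; 1 35 40 0 0; 1 35 40 0 0'; python3 -c "
from h import *
s();T=load('top0')
print(atz(T,465,230,.06),atz(T,218,192,.05),atz(T,335,178,.01))"
```

```text
time_s: 0.98
tcp_pos: [0.4167, -0.3751, 0.3302]
ee_rot: [[-0.292, -0.956, -0.0], [-0.956, 0.292, 0.001], [-0.0, 0.001, -1.0]]
wrist_force: [0.4, 0.0, 1.2]
gripper_width: 1.0
gripper_force: 0.0
time_s: 1.6
tcp_pos: [0.5917, -0.1751, 0.3301]
ee_rot: [[-0.127, -0.992, -0.001], [-0.992, 0.127, 0.0], [-0.0, 0.001, -1.0]]
wrist_force: [1.1, -1.4, -0.1]
gripper_width: 0.999
gripper_force: 0.0
{'time_s': 1.6, 'joints': [-1.48, 18.578, 9.368, -0.011, -80.844, -5.834], 'tcp_pos': [0.592, -0.175, 0.33], 'ee_rot': [[-0.127, -0.992, -0.001], [-0.992, 0.127, 0.0], [-0.0, 0.001, -1.0]], 'wrist_force': [1.057, -1.364, -0.139], 'gripper_force': 0.0, 'gripper_width': 0.999}
[ 0.7050026  -0.26067945  0.06      ] [0.70746742 0.24686752 0.05      ] [0.78776025 0.01471195 0.01      ]
```

```bash
python3 -m jog '1 39 51 0 0; 1 39 52 -30 0; 1 0 0 -50 0; 1 0 0 -50 0; 1 0 0 -40 0'; python3 -m jog '1 0 0 -25 0; 1 0 0 -15 0; 1 0 0 0 0'; python3 -c "
from h import *
cap('scene','a1')"
```

```text
time_s: 2.22
tcp_pos: [0.662, -0.0812, 0.1613]
ee_rot: [[-0.127, -0.992, -0.003], [-0.992, 0.127, 0.0], [0.0, 0.003, -1.0]]
wrist_force: [-0.6, 0.1, -0.1]
gripper_width: 1.0
gripper_force: 0.0
time_s: 2.6
tcp_pos: [0.6624, -0.0817, 0.1232]
ee_rot: [[-0.128, -0.992, -0.002], [-0.992, 0.128, -0.0], [0.001, 0.002, -1.0]]
wrist_force: [-0.4, -0.3, -0.5]
gripper_width: 1.0
gripper_force: 0.0
```

View pics/a1.png

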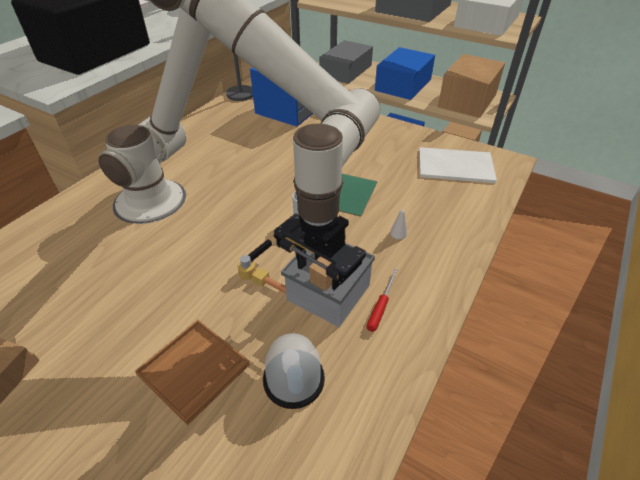

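The gripper straddles box_a at about (320,268), 8 to 10 mm short in x and y. I'll correct that and close.

```bash
python3 -m jog '1 8 10 -4 0; 1 0 0 0 0; 0 0 0 0 0; 0 0 0 0 0; 0 0 0 0 0'; python3 -m jog '0 0 0 0 0; 0 0 0 20 0; 0 0 0 40 0; 0 0 0 50 0; 0 0 0 20 0'
```

```text
time_s: 3.28
tcp_pos: [0.6709, -0.0717, 0.1205]
ee_rot: [[-0.128, -0.992, 0.0], [-0.992, 0.128, -0.0], [-0.0, -0.0, -1.0]]
wrist_force: [-0.1, 0.5, 0.5]
gripper_width: 0.744
gripper_force: 0.0
time_s: 3.9
tcp_pos: [0.6721, -0.0718, 0.2543]
ee_rot: [[-0.127, -0.992, 0.006], [-0.992, 0.127, -0.0], [-0.001, -0.006, -1.0]]
wrist_force: [-0.9, -0.1, -0.3]
gripper_width: 0.516
gripper_force: 29.9
```

Run:
```python
from h import *
c=cap('scene','a2')
print(proj(c,r.sense()['tcp_pos']))
cv2.imwrite('pics/a2c.png',cv2.resize(c['pixels'][150:310,240:400,::-1],None,fx=3.7,fy=3.7,interpolation=2))
```

```text
[324.9 228.3]
```

View pics/a2c.png

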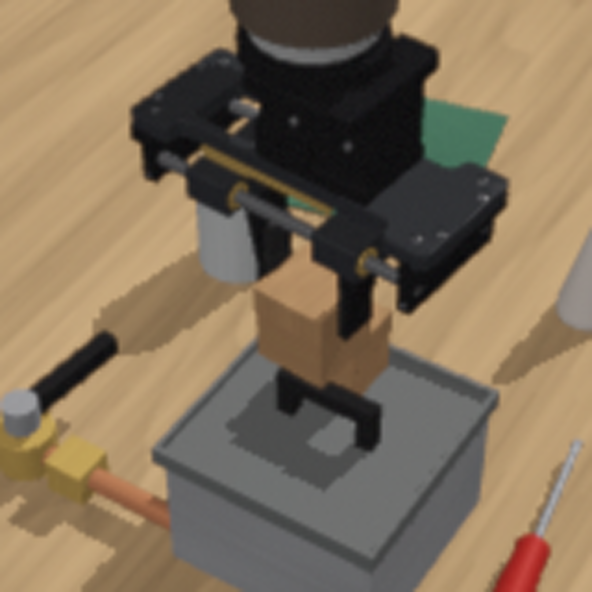

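Box_a is held, with the lower edge of its front corner at crop (322,385). It is gripped about 18 mm below its top, so I'll carry it to the tray and feel for the floor.

```bash
python3 -m jog '0 -27 -54 0 0; 0 -27 -54 0 0; 0 -27 -54 0 0; 0 -27 -54 0 0; 0 -27 -54 0 0'; python3 -m jog '0 -26 -54 0 0; 0 0 0 -50 0; 0 0 0 -50 0; 0 0 0 -50 0; 0 0 0 -30 0';python3 -m jog '0 0 0 -15 0; 0 0 0 0 0'
```

```text
time_s: 4.58
tcp_pos: [0.5345, -0.343, 0.2493]
ee_rot: [[-0.127, -0.992, -0.001], [-0.992, 0.127, 0.001], [-0.001, 0.001, -1.0]]
wrist_force: [0.3, -0.2, 0.2]
gripper_width: 0.516
gripper_force: 29.9
time_s: 5.2
tcp_pos: [0.5078, -0.3946, 0.0663]
ee_rot: [[-0.128, -0.992, -0.005], [-0.992, 0.128, 0.003], [-0.002, 0.005, -1.0]]
wrist_force: [0.2, 0.1, -0.2]
gripper_width: 0.515
gripper_force: 29.9
time_s: 5.45
tcp_pos: [0.5094, -0.3954, 0.0543]
ee_rot: [[-0.127, -0.992, -0.002], [-0.992, 0.127, 0.001], [-0.001, 0.002, -1.0]]
wrist_force: [0.4, 0.1, 0.2]
gripper_width: 0.516
gripper_force: 29.9
```

```bash
python3 -m jog '0 2 -4 -4 0; 0 0 0 -4 0; 0 0 0 0 0';python3 -m jog '0 0 0 -3 0; 0 0 0 0 0'; python3 -m jog '0 0 0 -3 0; 0 0 0 0 0'
```

```text
time_s: 5.82
tcp_pos: [0.5121, -0.3997, 0.0477]
ee_rot: [[-0.128, -0.992, 0.001], [-0.992, 0.128, -0.0], [0.0, -0.001, -1.0]]
wrist_force: [0.5, 0.7, 1.0]
gripper_width: 0.519
gripper_force: 29.9
time_s: 6.08
tcp_pos: [0.5123, -0.3997, 0.0447]
ee_rot: [[-0.127, -0.992, 0.001], [-0.992, 0.127, -0.001], [0.0, -0.001, -1.0]]
wrist_force: [-0.0, 0.7, 1.0]
gripper_width: 0.513
gripper_force: 29.9
time_s: 6.32
tcp_pos: [0.5127, -0.4, 0.0442]
ee_rot: [[-0.126, -0.992, 0.001], [-0.992, 0.126, -0.002], [0.002, -0.001, -1.0]]
wrist_force: [-2.3, 1.9, 10.6]
gripper_width: 0.513
gripper_force: 30.0
```

```bash
python3 -m jog '1 0 0 0 0; 1 0 0 0 0; 1 0 0 0 0; 1 0 0 0 0'; python3 -m jog '1 0 0 30 0; 1 0 0 50 0; 1 0 -30 50 0; 1 0 -50 30 0; 1 0 -50 20 0'
python3 - <<'E'
from h import *
c=cap('top','t1')
im=c['pixels'][170:400,280:560,::-1]
cv2.imwrite('pics/t1c.png',cv2.resize(im,None,fx=2.5,fy=2.5,interpolation=2))
E
```

```text
time_s: 6.82
tcp_pos: [0.5118, -0.3996, 0.041]
ee_rot: [[-0.127, -0.992, -0.001], [-0.992, 0.127, 0.0], [-0.0, 0.001, -1.0]]
wrist_force: [0.8, 0.4, 0.5]
gripper_width: 0.881
gripper_force: 0.0
time_s: 7.45
tcp_pos: [0.5125, -0.5309, 0.2241]
ee_rot: [[-0.126, -0.992, 0.003], [-0.992, 0.126, -0.002], [0.002, -0.003, -1.0]]
wrist_force: [1.0, -0.9, 0.5]
gripper_width: 0.996
gripper_force: 0.0
```

View pics/t1c.png

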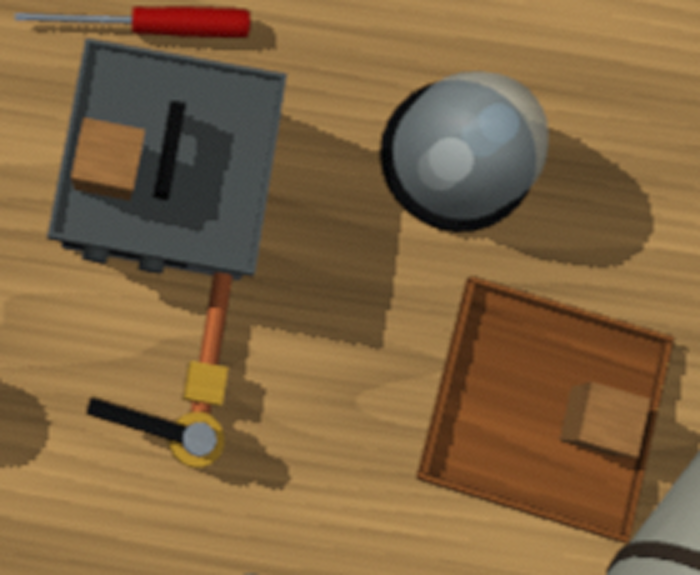

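```bash
python3 -m jog '1 12 55 20 1; 1 12 55 0 1; 1 12 55 0 1; 1 12 55 0 1; 1 13 55 0 0'; python3 -m jog '1 13 55 0 0; 1 13 55 0 0; 1 13 55 0 0; 1 13 55 0 0; 1 13 53 0 0'; python3 -m jog '1 0 0 -40 0;1 0 0 -40 0; 1 0 0 -30 0; 1 0 0 0 0'
```

```text
time_s: 8.12
tcp_pos: [0.5729, -0.2527, 0.2411]
ee_rot: [[-0.058, -0.998, -0.0], [-0.998, 0.058, 0.0], [-0.0, 0.0, -1.0]]
wrist_force: [1.5, -0.5, 0.1]
gripper_width: 1.0
gripper_force: 0.0
time_s: 8.75
tcp_pos: [0.6379, 0.0204, 0.2411]
ee_rot: [[-0.058, -0.998, -0.0], [-0.998, 0.058, -0.0], [0.0, 0.0, -1.0]]
wrist_force: [1.0, -1.3, -0.1]
gripper_width: 0.997
gripper_force: 0.0
time_s: 9.25
tcp_pos: [0.6359, 0.0181, 0.1283]
ee_rot: [[-0.058, -0.998, -0.007], [-0.998, 0.058, -0.001], [0.002, 0.007, -1.0]]
wrist_force: [0.0, 0.2, 0.8]
gripper_width: 1.0
gripper_force: 0.0
```

```bash
python3 -m jog '1 2 0 -10 0; 0 0 0 0 0; 0 0 0 0 0; 0 0 0 0 0; 0 0 0 0 0';  python3 -m jog '0 0 0 0 0; 0 0 0 0 0; 0 0 0 0 0'
```

```text
time_s: 9.88
tcp_pos: [0.6401, 0.0184, 0.1218]
ee_rot: [[-0.058, -0.998, 0.001], [-0.998, 0.058, 0.0], [-0.0, -0.001, -1.0]]
wrist_force: [-0.4, 0.9, 0.2]
gripper_width: 0.628
gripper_force: 0.0
time_s: 10.25
tcp_pos: [0.64, 0.0184, 0.1216]
ee_rot: [[-0.058, -0.998, 0.0], [-0.998, 0.058, -0.0], [0.0, -0.0, -1.0]]
wrist_force: [-0.9, 1.2, 2.4]
gripper_width: 0.517
gripper_force: 30.0
```

```bash
python3 -m jog '0 0 0 40 0; 0 0 0 50 0; 0 0 0 40 0; 0 -20 -56 0 -1; 0 -20 -57 0 -1'; python3 -m jog '0 -20 -57 0 -1; 0 -20 -57 0 -1; 0 -20 -57 0 -1; 0 -21 -57 0 0; 0 0 0 -30 0'; python3 -m jog '0 0 0 -50 0; 0 0 0 -50 0;0 0 0 -50 0;0 0 0 -20 0; 0 0 0 0 0'
```

```text
time_s: 10.88
tcp_pos: [0.5996, -0.0951, 0.2516]
ee_rot: [[-0.091, -0.996, 0.001], [-0.996, 0.091, 0.0], [-0.0, -0.001, -1.0]]
wrist_force: [1.2, -0.5, -0.6]
gripper_width: 0.515
gripper_force: 30.0
time_s: 11.5
tcp_pos: [0.5185, -0.3269, 0.2231]
ee_rot: [[-0.15, -0.989, 0.005], [-0.989, 0.15, -0.003], [0.002, -0.005, -1.0]]
wrist_force: [0.7, 1.3, -1.3]
gripper_width: 0.517
gripper_force: 30.0
time_s: 12.12
tcp_pos: [0.5176, -0.3222, 0.0492]
ee_rot: [[-0.145, -0.989, -0.005], [-0.989, 0.145, 0.002], [-0.001, 0.005, -1.0]]
wrist_force: [1.4, -0.8, 0.9]
gripper_width: 0.517
gripper_force: 30.0
```

```bash
python3 -m jog '0 0 0 -12 0; 0 0 0 -4 0; 0 0 0 0 0'; python3 -m jog '0 0 0 -3 0; 0 0 0 0 0'
```

```text
time_s: 12.5
tcp_pos: [0.5191, -0.3227, 0.0356]
ee_rot: [[-0.145, -0.989, 0.0], [-0.989, 0.145, -0.0], [0.0, -0.0, -1.0]]
wrist_force: [0.3, 0.9, -0.9]
gripper_width: 0.517
gripper_force: 30.0
time_s: 12.75
tcp_pos: [0.519, -0.3226, 0.0324]
ee_rot: [[-0.145, -0.989, 0.0], [-0.989, 0.145, 0.0], [-0.0, -0.0, -1.0]]
wrist_force: [1.0, 0.2, -0.4]
gripper_width: 0.516
gripper_force: 30.0
```

```bash
python3 -m jog '0 0 0 -3 0; 0 0 0 0 0; 0 0 0 -1 0; 0 0 0 0 0'; python3 -m jog '1 0 0 0 0; 1 0 0 0 0; 1 0 0 0 0; 1 0 0 0 0; 1 0 0 0 0'; python3 -m jog '1 0 0 30 0; 1 0 0 50 0; 1 0 0 50 0; 1 -50 0 50 0;1 -60 0 10 0'
python3 - <<'E'
from h import *
c=cap('top','t2')
im=c['pixels'][170:400,280:560,::-1]
cv2.imwrite('pics/t2c.png',cv2.resize(im,None,fx=2.5,fy=2.5,interpolation=2))
E
```

```text
time_s: 13.25
tcp_pos: [0.5191, -0.3227, 0.0285]
ee_rot: [[-0.145, -0.989, 0.0], [-0.989, 0.145, -0.0], [0.0, -0.0, -1.0]]
wrist_force: [0.2, -0.4, -0.1]
gripper_width: 0.513
gripper_force: 30.0
time_s: 13.88
tcp_pos: [0.519, -0.3226, 0.0283]
ee_rot: [[-0.145, -0.989, -0.0], [-0.989, 0.145, 0.0], [-0.0, 0.0, -1.0]]
wrist_force: [0.2, -0.2, 0.3]
gripper_width: 0.962
gripper_force: 0.0
time_s: 14.5
tcp_pos: [0.416, -0.3234, 0.2159]
ee_rot: [[-0.143, -0.99, 0.006], [-0.99, 0.143, -0.003], [0.002, -0.007, -1.0]]
wrist_force: [-0.3, -0.1, -0.5]
gripper_width: 1.001
gripper_force: 0.0
```

View pics/t2c.png

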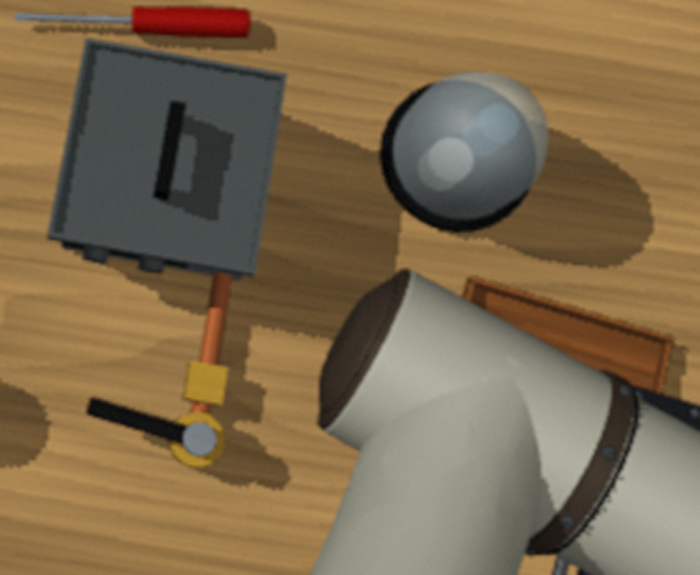

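The lid is clear, and its handle runs from crop (178,101) to (162,198). The tray is hidden by the arm for now. Next is the lid.

```bash
python3 -m jog '1 29 37 20 -10.4; 1 30 37 0 -10.4; 1 29 37 0 -10.4; 1 30 37 0 -10.4; 1 29 37 0 -10.4'; python3 -m jog '1 30 37 0 -10.4; 1 29 37 0 -10.4; 1 30 37 0 -10.4; 1 0 0 0 0'
```

```text
time_s: 15.18
tcp_pos: [0.5626, -0.1362, 0.2324]
ee_rot: [[-0.872, -0.49, -0.0], [-0.49, 0.872, 0.0], [0.0, 0.0, -1.0]]
wrist_force: [0.7, -1.8, -0.1]
gripper_width: 0.999
gripper_force: 0.0
time_s: 15.68
tcp_pos: [0.6521, -0.024, 0.2311]
ee_rot: [[-1.0, 0.024, -0.001], [0.024, 1.0, 0.0], [0.001, 0.0, -1.0]]
wrist_force: [0.4, -0.2, -0.4]
gripper_width: 1.005
gripper_force: 0.0
```

```bash
python3 -m jog '1 0 -3 -45 0; 1 0 0 -45 0; 1 0 0 -20 0; 1 0 0 -6 0; 1 0 0 0 0'; python3 -m jog '0 0 0 0 0; 0 0 0 0 0; 0 0 0 0 0; 0 0 0 0 0; 0 0 0 0 0'; python3 -m jog '0 0 0 0 0; 0 0 0 0 0; 0 0 0 0 0; 0 0 0 0 0; 0 0 0 0 0'
```

```text
time_s: 16.3
tcp_pos: [0.6509, -0.03, 0.117]
ee_rot: [[-1.0, 0.026, 0.0], [0.026, 1.0, -0.0], [-0.0, -0.0, -1.0]]
wrist_force: [0.2, -0.4, 0.2]
gripper_width: 1.001
gripper_force: 0.0
time_s: 16.92
tcp_pos: [0.6508, -0.0296, 0.1166]
ee_rot: [[-1.0, 0.026, 0.0], [0.026, 1.0, 0.0], [-0.0, 0.0, -1.0]]
wrist_force: [-0.1, 0.0, 0.1]
gripper_width: 0.519
gripper_force: 0.0
time_s: 17.55
tcp_pos: [0.6509, -0.0293, 0.1165]
ee_rot: [[-1.0, 0.026, 0.0], [0.026, 1.0, 0.0], [-0.0, 0.0, -1.0]]
wrist_force: [-0.4, 2.0, -1.1]
gripper_width: 0.136
gripper_force: 30.0
```

```bash
python3 -m jog '0 0 0 10 0; 0 0 0 25 0; 0 0 0 45 0; 0 0 0 50 0; 0 0 0 20 0'; python3 -m jog '0 -20 46 0 1.5; 0 -20 46 0 1.5; 0 -20 46 0 1.5; 0 -20 46 0 1.5; 0 -20 46 0 1.5'; python3 -m jog '0 -20 46 0 1.5; 0 -20 46 0 1.5; 0 -21 46 0 1; 0 0 0 0 0';  python3 -c "
from h import *
c=cap('top','t3');cap('scene','s3');s()"
```

```text
time_s: 18.18
tcp_pos: [0.6517, -0.03, 0.2709]
ee_rot: [[-1.0, 0.027, 0.006], [0.027, 1.0, 0.0], [-0.006, 0.0, -1.0]]
wrist_force: [-0.3, 0.6, -4.2]
gripper_width: 0.137
gripper_force: 30.0
time_s: 18.8
tcp_pos: [0.5496, 0.2013, 0.2667]
ee_rot: [[-0.995, -0.105, -0.001], [-0.105, 0.995, -0.0], [0.001, -0.0, -1.0]]
wrist_force: [-0.6, 1.3, -2.9]
gripper_width: 0.129
gripper_force: 30.0
time_s: 19.3
tcp_pos: [0.4881, 0.3409, 0.2663]
ee_rot: [[-0.984, -0.177, -0.001], [-0.177, 0.984, -0.0], [0.001, -0.0, -1.0]]
wrist_force: [0.3, -0.5, -3.2]
gripper_width: 0.135
gripper_force: 30.0
{'time_s': 19.4, 'joints': [50.252, 17.861, -0.58, 0.003, -71.633, -130.224], 'tcp_pos': [0.489, 0.338, 0.266], 'ee_rot': [[-0.985, -0.174, -0.001], [-0.174, 0.985, -0.001], [0.001, -0.001, -1.0]], 'wrist_force': [0.633, 0.333, -3.182], 'gripper_force': 29.996, 'gripper_width': 0.137}
```

View pics/t3.png

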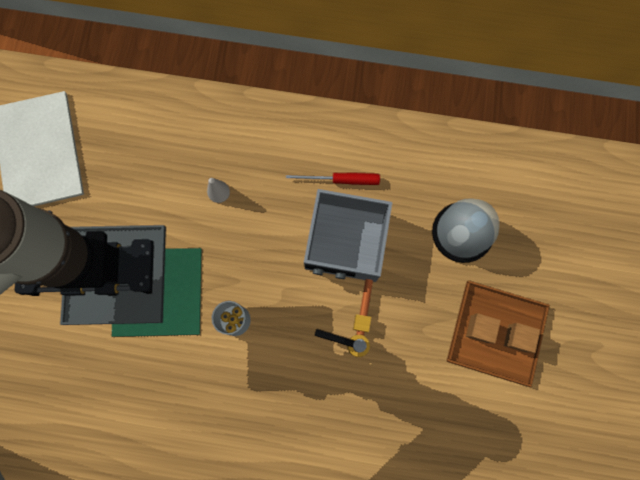

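The lid hangs over the mat with corners at (165,226), (163,323) and (62,325). The tank is open at (348,235), and both boxes stand in the tray at (487,330) and (524,337). I'll check the lid centre against the mat.

```bash
python3 - <<'E'
from h import *
c=load('t3');P=[atz(c,*p,.2535) for p in((165,226),(163,323),(62,325))]
print(np.round(P,3),(P[0]+P[2])/2)
print([np.round(atz(c,*p,.09),4) for p in((318,191),(392,202),(381,279),(306,268))])
M=np.mean([atz(c,*p,.09) for p in((318,191),(392,202),(381,279),(306,268))],0);print('tank',M)
print('cup',atz(c,230.5,318,.09),[np.round(atz(c,*p,.055),3) for p in((487,330),(524,337))])
E
python3 -m jog '0 1 1 -50 0; 0 0 0 -60 0; 0 0 0 -60 0; 0 0 0 -40 0; 0 0 0 0 0'
```

```text
[[0.583 0.276 0.254]
 [0.427 0.246 0.254]
 [0.399 0.404 0.254]] [0.49123589 0.34001252 0.2535    ]
[array([0.7303, 0.0425, 0.09  ]), array([ 0.7309, -0.1053,  0.09  ]), array([ 0.576 , -0.1044,  0.09  ]), array([0.5744, 0.0412, 0.09  ])]
tank [ 0.65290191 -0.03149543  0.09      ]
cup [0.45779927 0.16687729 0.09      ] [array([ 0.514, -0.325,  0.055]), array([ 0.512, -0.397,  0.055])]
time_s: 20.02
tcp_pos: [0.4896, 0.3361, 0.0534]
ee_rot: [[-0.985, -0.171, -0.006], [-0.171, 0.985, -0.007], [0.007, -0.006, -1.0]]
wrist_force: [-0.3, -0.9, -1.5]
gripper_width: 0.134
gripper_force: 30.0
```

```bash
python3 -m jog '0 0 0 -8 0; 0 0 0 -4 0; 0 0 0 0 0'; python3 -m jog '0 0 0 -2 0; 0 0 0 0 0'
```

```text
time_s: 20.4
tcp_pos: [0.4912, 0.3397, 0.0456]
ee_rot: [[-0.985, -0.173, 0.001], [-0.173, 0.985, 0.001], [-0.001, 0.001, -1.0]]
wrist_force: [0.4, -0.6, -2.9]
gripper_width: 0.132
gripper_force: 30.0
time_s: 20.65
tcp_pos: [0.4908, 0.3395, 0.0428]
ee_rot: [[-0.985, -0.173, 0.0], [-0.173, 0.985, 0.0], [-0.0, 0.0, -1.0]]
wrist_force: [-0.7, 1.1, -2.8]
gripper_width: 0.132
gripper_force: 30.0
```

```bash
python3 -m jog '0 0 0 -3 0; 0 0 0 -1 0; 0 0 0 0 0'; python3 -m jog '0 0 0 -1 0; 0 0 0 0 0'
```

```text
time_s: 21.02
tcp_pos: [0.4908, 0.3394, 0.0386]
ee_rot: [[-0.985, -0.173, -0.0], [-0.173, 0.985, -0.0], [0.0, -0.0, -1.0]]
wrist_force: [0.0, -0.1, -2.1]
gripper_width: 0.135
gripper_force: 30.0
time_s: 21.28
tcp_pos: [0.4908, 0.3394, 0.0385]
ee_rot: [[-0.985, -0.174, 0.0], [-0.174, 0.985, 0.0], [-0.0, -0.0, -1.0]]
wrist_force: [-2.6, -1.3, 5.2]
gripper_width: 0.131
gripper_force: 30.0
```

```bash
python3 -m jog '0.5 0 0 0 0; 0.5 0 0 0 0; 0.5 0 0 0 0; 0.5 0 0 0 0; 0.5 0 0 20 0'; python3 -m jog '1 0 0 50 0; 1 0 0 50 0; 1 0 0 40 9.9; 1 -4 -24 0 9.9; 1 -4 -24 0 9.9'; python3 -m jog '1 -5 -24 0 9.9; 1 -5 -24 0 9.9; 1 -5 -24 0 9.9; 1 -5 -25 0 9.9; 1 -5 -25 0 9.7'; python3 -c "
from h import *
cap('scene','s4');s()"
```

```text
time_s: 21.9
tcp_pos: [0.4899, 0.3385, 0.0561]
ee_rot: [[-0.985, -0.173, -0.003], [-0.173, 0.985, -0.003], [0.003, -0.002, -1.0]]
wrist_force: [0.4, -0.5, -0.1]
gripper_width: 0.488
gripper_force: 0.0
time_s: 22.52
tcp_pos: [0.4827, 0.2911, 0.1981]
ee_rot: [[-0.766, -0.643, 0.001], [-0.643, 0.766, 0.001], [-0.001, 0.0, -1.0]]
wrist_force: [-0.0, -0.5, -0.9]
gripper_width: 0.96
gripper_force: 0.0
time_s: 23.15
tcp_pos: [0.4575, 0.1686, 0.1976]
ee_rot: [[-0.012, -1.0, 0.0], [-1.0, 0.012, 0.0], [-0.0, -0.0, -1.0]]
wrist_force: [-0.2, -0.4, -0.2]
gripper_width: 1.001
gripper_force: 0.0
{'time_s': 23.2, 'joints': [39.226, 10.161, -21.379, -0.02, -58.567, -39.77], 'tcp_pos': [0.456, 0.166, 0.197], 'ee_rot': [[-0.01, -1.0, -0.002], [-1.0, 0.01, -0.001], [0.001, 0.002, -1.0]], 'wrist_force': [-1.651, -1.92, -0.352], 'gripper_force': 0.0, 'gripper_width': 1.0}
```

View pics/s4.png

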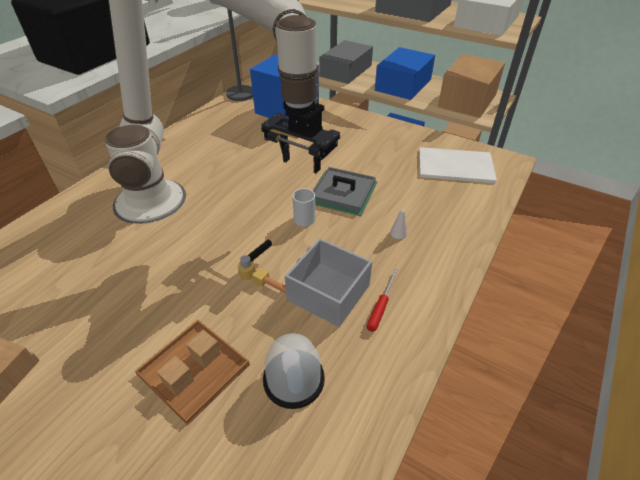

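The lid lies flat on the mat at (345,190), the boxes are in the tray, and the open gripper is above the beaker at (304,208). Going down to grip it.

```bash
python3 -m jog '1 1 1 -50 0; 1 0 0 -45 0; 1 0 0 -40 0; 1 0 0 -20 0; 1 0 0 0 0'; python3 -m jog '0 0 0 0 0; 0 0 0 0 0; 0 0 0 0 0; 0 0 0 0 0; 0 0 0 0 0'
```

```text
time_s: 23.82
tcp_pos: [0.458, 0.1698, 0.0411]
ee_rot: [[-0.019, -1.0, -0.003], [-1.0, 0.019, -0.002], [0.003, 0.003, -1.0]]
wrist_force: [-0.2, 0.0, 0.6]
gripper_width: 0.998
gripper_force: 0.0
time_s: 24.45
tcp_pos: [0.4593, 0.1708, 0.0434]
ee_rot: [[-0.018, -1.0, 0.001], [-1.0, 0.018, 0.001], [-0.001, -0.001, -1.0]]
wrist_force: [-0.8, -0.1, 5.8]
gripper_width: 0.733
gripper_force: 30.0
```

```bash
python3 -m jog '0 0 0 15 0; 0 0 0 25 0; 0 0 0 40 0; 0 20 0 40 0; 0 35 -10 20 0'; python3 -m jog '0 35 -15 0 0; 0 35 -15 0 0; 0 35 -15 0 0; 0 30 -15 0 0; 0 0 0 0 0'; python3 -m jog '0 0 -5 -20 0; 0 0 0 -25 0; 0 0 0 -15 0; 0 0 0 -5 0; 0 0 0 0 0'
```

```text
time_s: 25.08
tcp_pos: [0.5139, 0.1609, 0.1844]
ee_rot: [[-0.016, -1.0, 0.002], [-1.0, 0.016, 0.002], [-0.002, -0.002, -1.0]]
wrist_force: [0.5, 0.5, -2.9]
gripper_width: 0.736
gripper_force: 30.0
time_s: 25.7
tcp_pos: [0.6494, 0.099, 0.18]
ee_rot: [[-0.021, -1.0, -0.003], [-1.0, 0.021, -0.001], [0.001, 0.003, -1.0]]
wrist_force: [-0.2, 0.6, -3.5]
gripper_width: 0.736
gripper_force: 30.0
time_s: 26.32
tcp_pos: [0.6488, 0.0956, 0.1177]
ee_rot: [[-0.017, -1.0, 0.0], [-1.0, 0.017, -0.0], [0.0, -0.0, -1.0]]
wrist_force: [-0.1, 0.2, -2.3]
gripper_width: 0.737
gripper_force: 30.0
```

```bash
python3 -m jog '0 0 -8 0 0; 0 0 -8 0 0; 0 0 0 0 0';  python3 -m jog '0 0 -5 0 0; 0 0 0 0 0'; python3 -m jog '0 0 -5 0 0; 0 0 0 0 0'; python3 -m jog '0 0 -5 0 0; 0 0 0 0 0'
```

```text
time_s: 26.7
tcp_pos: [0.649, 0.0785, 0.1182]
ee_rot: [[-0.019, -1.0, 0.001], [-1.0, 0.019, 0.0], [-0.0, -0.001, -1.0]]
wrist_force: [-0.4, 0.4, -2.9]
gripper_width: 0.736
gripper_force: 30.0
time_s: 26.95
tcp_pos: [0.6491, 0.0771, 0.1184]
ee_rot: [[-0.018, -1.0, 0.002], [-1.0, 0.018, 0.005], [-0.005, -0.002, -1.0]]
wrist_force: [-1.5, 7.8, 0.5]
gripper_width: 0.74
gripper_force: 30.0
time_s: 27.2
tcp_pos: [0.6494, 0.0734, 0.1191]
ee_rot: [[-0.017, -1.0, 0.004], [-1.0, 0.018, 0.006], [-0.006, -0.004, -1.0]]
wrist_force: [-2.7, 11.9, 2.2]
gripper_width: 0.739
gripper_force: 30.0
time_s: 27.45
tcp_pos: [0.6497, 0.0674, 0.1194]
ee_rot: [[-0.017, -1.0, 0.004], [-1.0, 0.017, 0.004], [-0.004, -0.004, -1.0]]
wrist_force: [-2.3, 9.0, 2.8]
gripper_width: 0.728
gripper_force: 29.9
```

```bash
python3 -m jog '0 0 -5 0 0; 0 0 -5 0 0; 0 0 0 0 0';  python3 -m jog '0 0 -5 0 0;  0 0 -5 0 0; 0 0 0 0 0'
python3 - <<'E'
from h import *
c=cap('scene','s5')
cv2.imwrite('pics/s5c.png',cv2.resize(c['pixels'][170:320,260:410,::-1],None,fx=3.2,fy=3.2,interpolation=2))
E
```

```text
time_s: 27.82
tcp_pos: [0.6484, 0.0578, 0.1194]
ee_rot: [[-0.017, -1.0, 0.001], [-1.0, 0.017, 0.005], [-0.005, -0.001, -1.0]]
wrist_force: [-5.6, 10.4, 4.7]
gripper_width: 0.713
gripper_force: 30.0
time_s: 28.2
tcp_pos: [0.6482, 0.0474, 0.1197]
ee_rot: [[-0.017, -1.0, 0.001], [-1.0, 0.017, 0.004], [-0.004, -0.001, -1.0]]
wrist_force: [-6.9, 9.5, 6.0]
gripper_width: 0.713
gripper_force: 30.0
```

View pics/s5c.png

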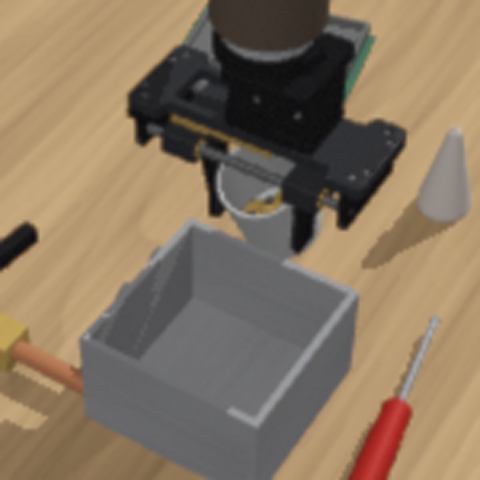

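The beaker is pivoting in the grasp: its mouth, at crop (260,195), leans over the tank and the beads are visible inside. Continuing inward.

```bash
python3 -m jog '0 0 -6 0 0; 0 0 -6 -1 0; 0 0 -6 -1 0; 0 0 0 0 0';  python3 -m jog '0 0 -6 -1 0;  0 0 -6 -1 0; 0 0 -6 -2 0; 0 0 0 0 0'; python3 -m jog '0 0 -4 -3 0; 0 0 0 -3 0; 0 0 0 -3 0; 0 0 0 0 0';python3 - <<'E'
from h import *
c=cap('scene','s6')
cv2.imwrite('pics/s6c.png',cv2.resize(c['pixels'][170:320,260:410,::-1],None,fx=3.2,fy=3.2,interpolation=2))
E
```

```text
time_s: 28.75
tcp_pos: [0.6486, 0.0272, 0.1169]
ee_rot: [[-0.017, -1.0, 0.001], [-1.0, 0.017, 0.001], [-0.001, -0.0, -1.0]]
wrist_force: [-3.5, 4.1, 2.9]
gripper_width: 0.716
gripper_force: 30.0
time_s: 29.25
tcp_pos: [0.6496, 0.0086, 0.1122]
ee_rot: [[-0.018, -1.0, 0.002], [-1.0, 0.018, 0.0], [-0.0, -0.002, -1.0]]
wrist_force: [0.2, 3.7, 0.2]
gripper_width: 0.714
gripper_force: 30.0
time_s: 29.75
tcp_pos: [0.65, 0.0033, 0.1041]
ee_rot: [[-0.018, -1.0, 0.003], [-1.0, 0.018, -0.001], [0.001, -0.003, -1.0]]
wrist_force: [-1.4, 0.3, 5.5]
gripper_width: 0.714
gripper_force: 30.0
```

View pics/s6c.png

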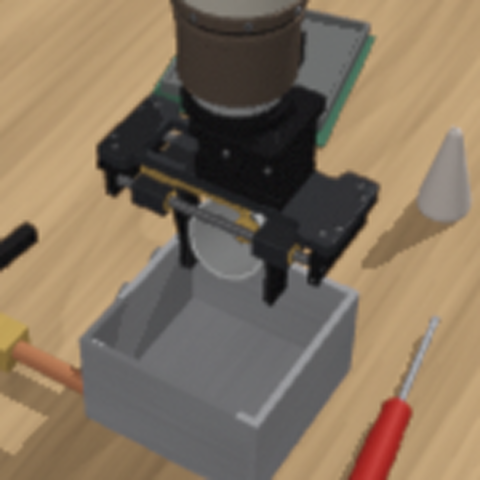

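```bash
python3 -m jog '0 0 0 -3 0; 0 0 0 -3 0; 0 0 0 0 0'; python3 -m jog '0 0 0 -3 0; 0 0 0 -3 0; 0 0 0 0 0; 0 0 0 0 0';python3 - <<'E'
from h import *
c=cap('scene','s7')
cv2.imwrite('pics/s7c.png',cv2.resize(c['pixels'][170:320,260:410,::-1],None,fx=3.2,fy=3.2,interpolation=2))
E
```

```text
time_s: 30.18
tcp_pos: [0.6504, 0.0029, 0.0987]
ee_rot: [[-0.018, -1.0, 0.004], [-1.0, 0.018, -0.002], [0.002, -0.004, -1.0]]
wrist_force: [-0.9, -0.6, 6.7]
gripper_width: 0.713
gripper_force: 30.0
time_s: 30.68
tcp_pos: [0.6508, 0.0024, 0.0933]
ee_rot: [[-0.017, -1.0, 0.005], [-1.0, 0.017, -0.002], [0.002, -0.005, -1.0]]
wrist_force: [-0.5, -2.0, 7.0]
gripper_width: 0.713
gripper_force: 30.0
```

View pics/s7c.png

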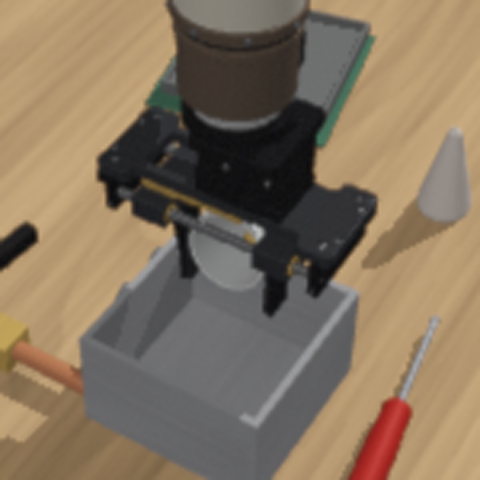

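The beaker is about level or slightly past it, and no beads show in the tank yet. To save views I'll check numerically for brass pixels in the tank.

```bash
cat > bd.py <<'E'
from h import *
def beads(f):
    for n in('scene','top'):
        c=cap(n,f+n);p=c['pixels'].astype(int);R,G,B=p[...,0],p[...,1],p[...,2]
        h=cv2.cvtColor(c['pixels'],cv2.COLOR_RGB2HSV)
        m=((h[...,0]>12)&(h[...,0]<30)&(h[...,1]>120)).astype(np.uint8)
        # tank interior mask
        msk=np.zeros(m.shape,np.uint8);o=np.array([.653,-.03])
        rim=[proj(c,[o[0]+a*.068,o[1]+b*.068,z]) for a,b,z in((1,1,.09),(1,-1,.09),(-1,-1,.09),(-1,1,.09))]
        cv2.fillPoly(msk,[np.array(rim).round().astype(int)],1)
        N,_,st,ce=cv2.connectedComponentsWithStats(m&msk)
        print(n,[(int(st[i,4]),ce[i].round(0).tolist()) for i in range(1,N) if st[i,4]>3])
E
python3 -c "
from bd import *
beads('b1')"
python3 -m jog '0 0 0 -3 0; 0 0 0 -3 0; 0 0 0 0 0'
python3 -c "
from bd import *
beads('b2')"
```

```text
scene []
top []
time_s: 31.2
tcp_pos: [0.6509, 0.0016, 0.0878]
ee_rot: [[-0.017, -1.0, 0.005], [-1.0, 0.017, -0.003], [0.003, -0.005, -1.0]]
wrist_force: [-0.6, -4.9, 9.5]
gripper_width: 0.71
gripper_force: 30.0
scene []
top []
```

```bash
cat > fit.py <<'E'
from h import *
def fit(f,tcp,x0=None):
    c=load(f);g=cv2.GaussianBlur(cv2.cvtColor(c['pixels'],cv2.COLOR_RGB2GRAY).astype(np.float32),(0,0),1)
    e=np.hypot(cv2.Sobel(g,5,1,0),cv2.Sobel(g,5,0,1))
    px=tcp[0];py,pz=tcp[1],tcp[2]+.011
    ph=np.linspace(0,2*np.pi,90,endpoint=False);out=[]
    O=np.array(c['origin']);Rm=np.array(c['orientation']);F=240/np.tan(np.radians(c['fovy']/2))
    # scene bias: shift points by (-.0078,+.0073)*~ -> measured offset scene vs top at z~.1
    for th in range(40,125,3):
        a=np.array([0,-np.sin(np.radians(th)),np.cos(np.radians(th))]);n=np.array([0,-np.cos(np.radians(th)),-np.sin(np.radians(th))]);w=np.array([1,0,0])
        for m in np.arange(.02,.06,.004):
            for s in np.arange(-.016,.017,.004):
                ctr=np.array([px,py,pz])+m*a+s*n+np.array([.0075,-.006,0])
                P=ctr+.032*(np.cos(ph)[:,None]*w+np.sin(ph)[:,None]*n)
                q=(P-O)@Rm;u=c['cx']+F*q[:,0]/q[:,2];v=c['cy']+F*q[:,1]/q[:,2]
                val=e[v.round().astype(int),u.round().astype(int)]
                low=np.sin(ph)>0.0
                out.append((val[low].mean(),th,round(m,3),round(s,3)))
    out.sort(reverse=True);print(f,out[:6])
fit('s5',(.6482,.0474,.1197));fit('s6',(.65,.0033,.1041));fit('s7',(.6508,.0024,.0933));fit('b2scene',(.6509,.0016,.0878))
c=load('t3');h=cv2.cvtColor(c['pixels'],cv2.COLOR_RGB2HSV)[308:330,221:243].reshape(-1,3);print(h[(h[:,1]>100)][::12].tolist())
E
python3 fit.py
```

```text
s5 [(np.float32(132.01476), 40, np.float64(0.056), np.float64(-0.008)), (np.float32(130.97195), 46, np.float64(0.056), np.float64(-0.016)), (np.float32(130.96217), 43, np.float64(0.056), np.float64(-0.012)), (np.float32(130.73132), 49, np.float64(0.056), np.float64(-0.016)), (np.float32(128.98624), 40, np.float64(0.044), np.float64(-0.016)), (np.float32(128.4516), 46, np.float64(0.056), np.float64(-0.012))]
s6 [(np.float32(116.481026), 40, np.float64(0.036), np.float64(-0.016)), (np.float32(116.41385), 40, np.float64(0.04), np.float64(-0.016)), (np.float32(108.43712), 40, np.float64(0.044), np.float64(-0.016)), (np.float32(104.19025), 43, np.float64(0.036), np.float64(-0.016)), (np.float32(103.901436), 40, np.float64(0.032), np.float64(-0.016)), (np.float32(103.73597), 43, np.float64(0.056), np.float64(-0.016))]
s7 [(np.float32(99.123634), 40, np.float64(0.04), np.float64(-0.016)), (np.float32(97.97818), 40, np.float64(0.036), np.float64(-0.016)), (np.float32(93.44329), 40, np.float64(0.032), np.float64(-0.016)), (np.float32(91.2673), 40, np.float64(0.044), np.float64(-0.016)), (np.f
[... 192 characters left out ...]
t64(-0.016)), (np.float32(88.04522), 40, np.float64(0.04), np.float64(-0.016)), (np.float32(86.94232), 43, np.float64(0.036), np.float64(-0.016)), (np.float32(86.43546), 40, np.float64(0.032), np.float64(-0.016)), (np.float32(84.96619), 67, np.float64(0.02), np.float64(-0.016)), (np.float32(83.37843), 40, np.float64(0.044), np.float64(-0.016))]
[[21, 146, 84], [21, 189, 100], [20, 192, 106], [20, 170, 102], [21, 148, 81], [21, 193, 99], [20, 136, 77], [20, 185, 84], [20, 189, 85], [21, 160, 78], [21, 189, 100], [20, 182, 91], [20, 118, 65], [21, 191, 108], [21, 186, 89], [20, 171, 97], [21, 189, 112], [20, 189, 109], [21, 190, 94], [20, 197, 96], [20, 130, 92], [20, 117, 72], [20, 190, 114]]
```

Run:
```python
import cv2,numpy as np
a=cv2.imread('pics/b2scene.png')[205:315,275:385];b=cv2.imread('pics/b2top.png')[180:300,285:405]
im=np.zeros((440,800,3),np.uint8)
im[:,:400]=cv2.resize(a,(400,400),interpolation=2)[:440] if 0 else cv2.copyMakeBorder(cv2.resize(a,(400,400),interpolation=2),0,40,0,0,0)
im[:400,400:]=cv2.resize(b,(400,400),interpolation=2)
im=np.clip(im.astype(float)*1.4,0,255).astype(np.uint8)
cv2.imwrite('pics/b2v.png',im)
```

```text
(no output)
```

View pics/b2v.png

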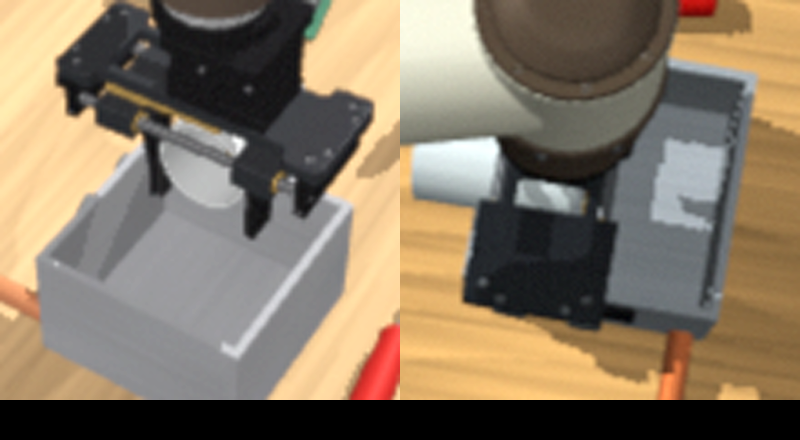

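The top crop shows the beaker lying level across the +y wall, its bottom at crop (413,170), pushed up against the gripper body. The beads are still inside. I'll lay it down inside the tank, where nothing can spill, and regrip it centred.

```bash
python3 -m jog '0 0 0 10 0; 0 0 -15 15 0; 0 0 -15 0 0; 0 0 -15 0 0; 0 0 -15 0 0'; python3 -c "
from bd import *
beads('b3');s()
c=load('b3top')
print('bottom->?')
g=cv2.cvtColor(c['pixels'],cv2.COLOR_RGB2HSV)
for row in (225,232,239):print(row,[tuple(map(int,g[row,u])) for u in range(290,345,5)])"
```

```text
time_s: 31.92
tcp_pos: [0.6482, -0.057, 0.1087]
ee_rot: [[-0.018, -1.0, -0.002], [-1.0, 0.018, -0.0], [0.0, 0.002, -1.0]]
wrist_force: [-0.2, -0.8, -3.5]
gripper_width: 0.715
gripper_force: 30.0
scene [(6, [316.0, 248.0])]
top []
{'time_s': 32.025, 'joints': [9.137, 30.314, -4.518, 0.008, -55.25, -10.297], 'tcp_pos': [0.648, -0.058, 0.109], 'ee_rot': [[-0.02, -1.0, -0.001], [-1.0, 0.02, -0.0], [0.0, 0.001, -1.0]], 'wrist_force': [-0.331, 0.143, -2.994], 'gripper_force': 29.999, 'gripper_width': 0.714}
bottom->?
225 [(27, 32, 80), (18, 130, 175), (17, 132, 83), (18, 133, 176), (16, 77, 156), (100, 24, 64), (99, 19, 96), (93, 14, 187), (90, 14, 187), (90, 13, 183), (93, 14, 184)]
232 [(23, 49, 89), (18, 132, 179), (18, 130, 180), (18, 132, 179), (99, 19, 134), (103, 22, 81), (90, 16, 128), (90, 14, 166), (93, 15, 169), (90, 13, 171), (84, 15, 174)]
239 [(20, 59, 87), (18, 133, 157), (17, 135, 160), (17, 136, 161), (101, 23, 123), (107, 22, 83), (94, 17, 108), (94, 16, 125), (90, 14, 132), (90, 13, 136), (93, 16, 142)]
```

```bash
python3 -c "
from h import *
c=load('b3top');print(atz(c,319,232,.12),atz(c,319,232,.10),atz(c,322,232,.12))"; python3 -m jog '0 0 -5 0 0; 0 0 0 0 0'
```

```text
[0.64203605 0.02664422 0.12      ] [0.64631425 0.02726302 0.1       ] [0.64292968 0.02102248 0.12      ]
time_s: 32.28
tcp_pos: [0.6488, -0.0606, 0.1094]
ee_rot: [[-0.018, -1.0, -0.0], [-1.0, 0.018, 0.0], [-0.0, 0.0, -1.0]]
wrist_force: [1.0, -0.0, -2.5]
gripper_width: 0.713
gripper_force: 30.0
```

```bash
python3 -m jog '0 4 0 -20 0; 0 0 0 -20 0; 0 0 0 -15 0; 0 0 0 -10 0; 0 0 0 0 0'; python3 -m jog '0 0 0 -5 0; 0 0 0 -3 0; 0 0 0 0 0'
```

```text
time_s: 32.9
tcp_pos: [0.6523, -0.0605, 0.0434]
ee_rot: [[-0.018, -1.0, -0.002], [-1.0, 0.018, -0.0], [0.0, 0.002, -1.0]]
wrist_force: [-0.1, -0.3, -2.7]
gripper_width: 0.715
gripper_force: 30.0
time_s: 33.28
tcp_pos: [0.6527, -0.0606, 0.0366]
ee_rot: [[-0.018, -1.0, -0.0], [-1.0, 0.018, 0.0], [-0.0, 0.0, -1.0]]
wrist_force: [-0.0, 0.4, -2.7]
gripper_width: 0.715
gripper_force: 30.0
```

```bash
python3 -m jog '0.88 0 0 0 0; 0.88 0 0 0 0; 0.88 0 0 0 0; 0.88 0 0 0 0; 0.88 0 0 0 0'; python3 -m jog '0.88 0 8 0 0; 0.88 0 8 0 0; 0.88 0 0 0 0; 0.88 0 0 0 0';  python3 -c "
from bd import *
beads('b4')"
```

```text
time_s: 33.9
tcp_pos: [0.6532, -0.0606, 0.0368]
ee_rot: [[-0.018, -1.0, 0.001], [-1.0, 0.018, -0.0], [-0.0, -0.001, -1.0]]
wrist_force: [0.7, 0.2, 0.7]
gripper_width: 0.883
gripper_force: 0.4
time_s: 34.4
tcp_pos: [0.6528, -0.0443, 0.0365]
ee_rot: [[-0.017, -1.0, -0.0], [-1.0, 0.017, 0.0], [-0.0, 0.0, -1.0]]
wrist_force: [-0.2, 0.2, 0.0]
gripper_width: 0.88
gripper_force: 0.2
scene [(22, [306.0, 262.0])]
top []
```

```bash
python3 -m jog '0 0 0 0 0; 0 0 0 0 0; 0 0 0 0 0; 0 0 0 0 0; 0 0 0 0 0'; python3 -m jog '0 0 0 15 0; 0 0 0 25 0; 0 0 0 25 0; 0 0 0 20 0; 0 0 0 0 0';  python3 -c "
from bd import *
beads('b5')
c=load('b5top');g=cv2.cvtColor(c['pixels'],cv2.COLOR_RGB2HSV)
for row in (225,232,239):print(row,[int(g[row,u,2]) for u in range(300,350,3)])"
```

```text
time_s: 35.12
tcp_pos: [0.6527, -0.0448, 0.0366]
ee_rot: [[-0.018, -1.0, -0.0], [-1.0, 0.018, -0.0], [0.0, 0.0, -1.0]]
wrist_force: [-0.2, -1.1, 1.8]
gripper_width: 0.716
gripper_force: 29.9
time_s: 35.75
tcp_pos: [0.6535, -0.0444, 0.1235]
ee_rot: [[-0.018, -1.0, 0.003], [-1.0, 0.018, 0.001], [-0.001, -0.003, -1.0]]
wrist_force: [-0.7, -0.6, -3.2]
gripper_width: 0.711
gripper_force: 29.9
scene [(4, [322.0, 241.0]), (20, [320.0, 269.0])]
top []
225 [175, 177, 177, 176, 134, 65, 80, 81, 80, 84, 183, 183, 183, 181, 94, 21, 17]
232 [179, 180, 181, 150, 93, 81, 81, 81, 83, 131, 164, 168, 169, 116, 56, 30, 64]
239 [159, 162, 161, 134, 62, 84, 83, 83, 81, 114, 121, 128, 61, 63, 34, 33, 148]
```

```bash
python3 -m jog '0 0 0 15 0; 0 0 14 0 0; 0 0 14 0 0; 0 0 12 0 0; 0 0 0 0 0'; python3 -m jog '0 0 0 -6 0; 0 0 0 -5 0; 0 0 0 -5 0; 0 0 0 0 0'; python3 -m jog '0 0 0 -5 0; 0 0 0 -5 0; 0 0 0 0 0; 0 0 0 0 0';python3 -c "
from bd import *
beads('b6')"
```

```text
time_s: 36.48
tcp_pos: [0.6527, -0.0032, 0.1362]
ee_rot: [[-0.016, -1.0, -0.001], [-1.0, 0.016, -0.0], [0.0, 0.001, -1.0]]
wrist_force: [0.5, -0.3, -2.5]
gripper_width: 0.715
gripper_force: 29.9
time_s: 36.98
tcp_pos: [0.6527, -0.0051, 0.1205]
ee_rot: [[-0.018, -1.0, -0.001], [-1.0, 0.018, -0.0], [0.0, 0.001, -1.0]]
wrist_force: [-0.1, -0.5, -1.9]
gripper_width: 0.714
gripper_force: 29.9
time_s: 37.48
tcp_pos: [0.654, -0.0069, 0.1132]
ee_rot: [[-0.018, -1.0, 0.003], [-1.0, 0.018, -0.003], [0.003, -0.003, -1.0]]
wrist_force: [-0.9, -6.9, 6.6]
gripper_width: 0.715
gripper_force: 30.0
scene [(69, [325.0, 268.0])]
top [(33, [360.0, 237.0])]
```

```bash
python3 -m jog '0 0 0 -4 0; 0 0 0 -4 0; 0 0 0 0 0; 0 0 0 0 0'; python3 -c "
from bd import *
beads('b7')"; python3 -m jog '0 0 0 -4 0; 0 0 0 -4 0; 0 0 0 0 0; 0 0 0 0 0';python3 -c "
from bd import *
beads('b8')"
```

```text
time_s: 38.08
tcp_pos: [0.6541, -0.008, 0.1058]
ee_rot: [[-0.018, -1.0, 0.003], [-1.0, 0.018, -0.004], [0.004, -0.004, -1.0]]
wrist_force: [-0.1, -10.5, 8.3]
gripper_width: 0.716
gripper_force: 30.0
scene [(46, [329.0, 286.0])]
top [(70, [374.0, 246.0])]
time_s: 38.67
tcp_pos: [0.654, -0.0083, 0.0973]
ee_rot: [[-0.018, -1.0, 0.003], [-1.0, 0.018, -0.004], [0.004, -0.003, -1.0]]
wrist_force: [-0.8, -11.0, 5.3]
gripper_width: 0.711
gripper_force: 30.0
scene [(43, [329.0, 285.0])]
top [(70, [374.0, 246.0])]
```

```bash
python3 -m jog '0 0 -5 10 0; 0 0 0 20 0; 0 0 0 20 0; 0 0 0 0 0'
python3 - <<'E'
from bd import *
beads('b9')
a=cv2.imread('pics/b9scene.png')[185:305,275:385];b=cv2.imread('pics/b9top.png')[180:300,285:395]
im=np.hstack([cv2.resize(x,(400,436),interpolation=2) for x in(a,b)])
cv2.imwrite('pics/b9v.png',np.clip(im.astype(float)*1.4,0,255).astype(np.uint8));s()
E
```

```text
time_s: 39.28
tcp_pos: [0.6541, -0.009, 0.1463]
ee_rot: [[-0.018, -1.0, 0.004], [-1.0, 0.018, 0.001], [-0.001, -0.004, -1.0]]
wrist_force: [-0.2, -0.7, -2.2]
gripper_width: 0.713
gripper_force: 30.0
scene [(43, [329.0, 285.0])]
top [(72, [373.0, 246.0])]
{'time_s': 39.375, 'joints': [13.343, 28.523, -2.053, -0.061, -59.471, -14.344], 'tcp_pos': [0.652, -0.009, 0.144], 'ee_rot': [[-0.018, -1.0, -0.001], [-1.0, 0.018, 0.001], [-0.001, 0.001, -1.0]], 'wrist_force': [-0.158, 0.087, -3.325], 'gripper_force': 30.0, 'gripper_width': 0.715}
```

View pics/b9v.png

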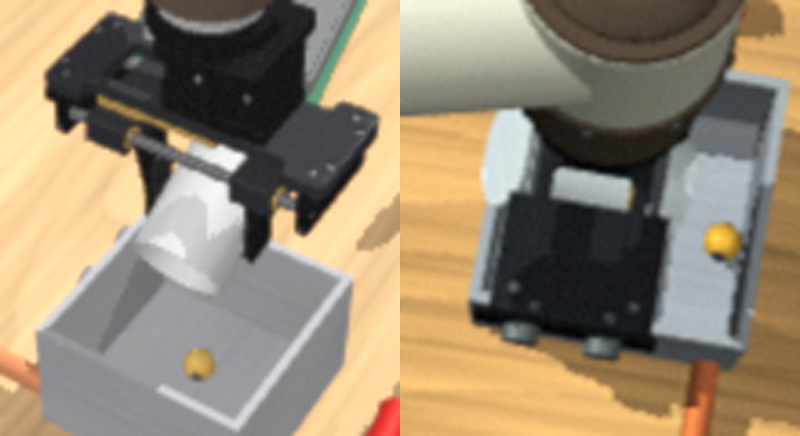

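The beaker is now well past level: its mouth points down at scene crop (180,262) and its bottom faces up at top crop (505,155). One bead shows on the tank floor at top crop (722,242). The rest should be under the gripper, so I'll lift, shift and count.

```bash
python3 -m jog '0 0 -15 50 0; 0 0 -15 40 0; 0 0 -15 0 0; 0 0 -15 0 0; 0 0 0 0 0'; python3 -c "
from bd import *
beads('b10');s()"; python3 -m jog '0 0 40 10 0; 0 0 40 10 0; 0 0 40 0 0; 0 0 0 0 0; 0 0 0 0 0'; python3 -c "
from bd import *
beads('b11');s()"
```

```text
time_s: 40.0
tcp_pos: [0.6516, -0.0707, 0.2317]
ee_rot: [[-0.02, -1.0, -0.005], [-1.0, 0.02, 0.0], [0.0, 0.005, -1.0]]
wrist_force: [-0.2, -1.6, -2.9]
gripper_width: 0.709
gripper_force: 30.0
scene [(43, [329.0, 285.0])]
top [(75, [342.0, 240.0])]
{'time_s': 40.1, 'joints': [7.993, 25.099, 5.564, -0.029, -70.652, -9.031], 'tcp_pos': [0.652, -0.07, 0.233], 'ee_rot': [[-0.018, -1.0, -0.003], [-1.0, 0.018, 0.0], [0.0, 0.003, -1.0]], 'wrist_force': [-0.061, 0.174, -2.496], 'gripper_force': 30.0, 'gripper_width': 0.713}
time_s: 40.72
tcp_pos: [0.6526, 0.0508, 0.254]
ee_rot: [[-0.017, -1.0, -0.001], [-1.0, 0.017, -0.0], [0.0, 0.001, -1.0]]
wrist_force: [-0.0, -0.4, -2.7]
gripper_width: 0.716
gripper_force: 30.0
scene [(41, [329.0, 285.0])]
top [(151, [365.0, 239.0]), (75, [342.0, 240.0]), (79, [373.0, 246.0]), (63, [369.0, 267.0])]
{'time_s': 40.825, 'joints': [18.495, 24.2, 7.219, 0.006, -73.06, -19.556], 'tcp_pos': [0.653, 0.05, 0.254], 'ee_rot': [[-0.018, -1.0, -0.001], [-1.0, 0.018, -0.0], [0.0, 0.001, -1.0]], 'wrist_force': [0.166, -0.401, -2.37], 'gripper_force': 30.0, 'gripper_width': 0.712}
```

All five beads are in the tank: the top view gives blobs of 151 (two touching), 75, 79 and 63 pixels. Next I'll move the beaker over bare table and fit its tilt numerically, using a cylinder model in both cameras.

```bash
python3 -m jog '0 -10 40 0 0; 0 -10 40 0 0; 0 -10 30 0 0; 0 0 0 0 0; 0 0 0 0 0'
cat > cyl.py <<'E'
from h import *
from scipy.optimize import differential_evolution as DE
BI=np.array([.0075,-.006,0])
def hull(c,y,z,th,x,bias):
    t=np.radians(th);a=np.array([0,-np.sin(t),np.cos(t)]);n=np.array([0,np.cos(t),np.sin(t)]);w=np.array([1,0,0])
    ph=np.linspace(0,2*np.pi,40);C=.032*(np.cos(ph)[:,None]*w+np.sin(ph)[:,None]*n)
    P=np.vstack([C,C+.09*a])+np.array([x,y,z])+bias
    O=np.array(c['origin']);F=240/np.tan(np.radians(c['fovy']/2));q=(P-O)@np.array(c['orientation'])
    uv=np.stack([c['cx']+F*q[:,0]/q[:,2],c['cy']+F*q[:,1]/q[:,2]],1)
    m=np.zeros((480,640),np.uint8);cv2.fillConvexPoly(m,cv2.convexHull(uv.round().astype(np.int32)),1);return m.astype(bool)
def run(tag,freex=False,cams=('scene','top')):
    tcp=np.array(r.sense()['tcp_pos']);D=[]
    for n in cams:
        c=cap(n,tag+n);h=cv2.cvtColor(c['pixels'],cv2.COLOR_RGB2HSV)
        cup=(h[...,1]<45)&(h[...,2]>75);bg=(h[...,1]>=60)&(h[...,2]>60)
        roi=np.zeros((480,640),np.uint8);u,v=proj(c,tcp+[0,0,.005]).astype(int);cv2.circle(roi,(int(u),int(v)),52,1,-1)
        D.append((c,cup&(roi>0),bg,BI if n=='scene' else BI*0))
    def cost(p):
        t=np.radians(p[2]);y=tcp[1]+p[0];z=tcp[2]+.011+p[1]  # axis point nearest grasp offset: p0,p1 = cup centre rel grasp
        a=np.array([-np.sin(t),np.cos(t)]);yb,zb=np.array([y,z])-.045*a;s=0
        for c,cup,bg,b in D:
            m=hull(c,yb,zb,p[2],tcp[0],b);s+=(m&bg).sum()-1.0*(m&cup).sum()
        return s
    R=DE(cost,[(-.05,.05),(-.05,.05),(-30,160)],seed=1,maxiter=60,popsize=20,tol=1e-6)
    print(tag,'tcp',tcp.round(4),'ctr rel grasp mm',(R.x[:2]*1000).round(1),'theta',round(R.x[2],1),'cost',R.fun,[int(d[1].sum()) for d in D])
    return R.x
E
python3 -c "
from cyl import *
run('c1');run('c1s',cams=('scene',))"
```

```text
time_s: 41.45
tcp_pos: [0.623, 0.1594, 0.2546]
ee_rot: [[-0.019, -1.0, -0.0], [-1.0, 0.019, -0.0], [0.0, 0.0, -1.0]]
wrist_force: [0.2, -0.5, -0.7]
gripper_width: 0.713
gripper_force: 30.0
c1 tcp [0.623  0.1594 0.2546] ctr rel grasp mm [ 4.6 -0.6] theta 110.2 cost -1812.0 [2268, 1901]
c1s tcp [0.6231 0.1591 0.2545] ctr rel grasp mm [-28.4 -36. ] theta -11.3 cost -1213.0 [2274]
```

```bash
python3 -m jog '0 14 -40 0 0; 0 13 -40 0 0; 0 0 -18 -30 0; 0 0 0 -50 0; 0 0 0 -40 0'; python3 -m jog '0 0 0 0 0'; python3 -m jog '0 0 2 -4 0; 0 0 2 -4 0; 0 0 2 -4 0; 0 0 2 -3 0; 0 0 0 0 0'
```

```text
time_s: 42.22
tcp_pos: [0.6494, 0.0607, 0.1328]
ee_rot: [[-0.02, -1.0, -0.001], [-1.0, 0.02, -0.0], [0.0, 0.001, -1.0]]
wrist_force: [0.2, 0.6, -2.4]
gripper_width: 0.717
gripper_force: 30.0
time_s: 42.35
tcp_pos: [0.648, 0.0607, 0.1314]
ee_rot: [[-0.02, -1.0, -0.007], [-1.0, 0.02, -0.002], [0.002, 0.007, -1.0]]
wrist_force: [0.2, 0.5, -1.7]
gripper_width: 0.713
gripper_force: 30.0
time_s: 42.98
tcp_pos: [0.6517, 0.0721, 0.1243]
ee_rot: [[-0.016, -1.0, 0.007], [-1.0, 0.016, 0.002], [-0.002, -0.007, -1.0]]
wrist_force: [-3.3, 2.2, 9.3]
gripper_width: 0.716
gripper_force: 30.0
```

```bash
python3 -m jog '0 0 2 -5 0; 0 0 2 -5 0; 0 0 1 -5 0; 0 0 0 0 0'; python3 -m jog '0 0 1 -5 0; 0 0 1 -5 0; 0 0 1 -5 0; 0 0 0 0 0'; python3 -c "
from cyl import *
run('c2')"
```

```text
time_s: 43.48
tcp_pos: [0.6535, 0.0792, 0.1098]
ee_rot: [[-0.015, -1.0, 0.012], [-1.0, 0.015, 0.005], [-0.005, -0.012, -1.0]]
wrist_force: [-1.3, 7.2, 8.3]
gripper_width: 0.716
gripper_force: 30.0
time_s: 43.98
tcp_pos: [0.6537, 0.0829, 0.0939]
ee_rot: [[-0.015, -1.0, 0.012], [-1.0, 0.015, 0.006], [-0.006, -0.012, -1.0]]
wrist_force: [-0.3, 9.7, 5.1]
gripper_width: 0.715
gripper_force: 30.0
c2 tcp [0.6537 0.0829 0.0939] ctr rel grasp mm [-45.   13.9] theta 112.1 cost -2215.0 [3086, 3256]
```

```bash
python3 -m jog '0 0 1 -5 0; 0 0 0 -5 0; 0 0 0 -5 0; 0 0 0 0 0'; python3 -m jog '0 0 0 -5 0; 0 0 0 -5 0; 0 0 0 -4 0; 0 0 0 0 0'; python3 -m jog '0 0 -3 0 0; 0 0 -3 0 0; 0 0 0 0 0'
```

```text
time_s: 44.58
tcp_pos: [0.6539, 0.0831, 0.0794]
ee_rot: [[-0.015, -1.0, 0.012], [-1.0, 0.015, 0.005], [-0.005, -0.012, -1.0]]
wrist_force: [0.8, 6.5, 7.4]
gripper_width: 0.715
gripper_force: 30.0
time_s: 45.08
tcp_pos: [0.6548, 0.0835, 0.066]
ee_rot: [[-0.014, -1.0, 0.014], [-1.0, 0.014, 0.005], [-0.005, -0.014, -1.0]]
wrist_force: [1.1, 8.5, 7.7]
gripper_width: 0.716
gripper_force: 30.0
time_s: 45.45
tcp_pos: [0.655, 0.0824, 0.0657]
ee_rot: [[-0.014, -1.0, 0.016], [-1.0, 0.014, 0.011], [-0.011, -0.016, -1.0]]
wrist_force: [-2.3, 22.8, 7.5]
gripper_width: 0.713
gripper_force: 30.0
```

```bash
python3 -m jog '0 0 8 0 0; 0 0 20 20 0; 0 -10 30 50 0; 0 -10 30 60 0; 0 -5 10 55 0'; python3 -m jog '0 0 0 0 0'; python3 -c "
from cyl import *
run('c3')"
```

```text
time_s: 46.08
tcp_pos: [0.6248, 0.1705, 0.2431]
ee_rot: [[-0.016, -1.0, 0.0], [-1.0, 0.016, 0.0], [-0.0, -0.0, -1.0]]
wrist_force: [0.2, 0.4, -1.8]
gripper_width: 0.714
gripper_force: 30.0
time_s: 46.2
tcp_pos: [0.6278, 0.1709, 0.2481]
ee_rot: [[-0.016, -1.0, 0.012], [-1.0, 0.016, 0.005], [-0.005, -0.012, -1.0]]
wrist_force: [0.4, 1.2, -2.5]
gripper_width: 0.714
gripper_force: 30.0
c3 tcp [0.6278 0.1709 0.2481] ctr rel grasp mm [ 9.  -6.2] theta -10.7 cost -1286.0 [2169, 1578]
```

```bash
python3 - <<'E'
import re
t=open('cyl.py').read()
t=t.replace("cup=(h[...,1]<45)&(h[...,2]>75)","cup=(h[...,0]>60)&(h[...,0]<130)&(h[...,1]>5)&(h[...,1]<45)&(h[...,2]>85)")
t=t.replace("    print(tag,'tcp'","""    for lo in range(-30,150,20):
        q=DE(cost,[(-.03,.03),(-.03,.03),(lo,lo+20)],seed=1,maxiter=25,popsize=15);print(lo,q.fun,(q.x[:2]*1000).round(),q.x[2].round())
    for d in D:
        ys,xs=np.nonzero(d[1]);print('mask',len(xs),np.percentile(xs,[2,50,98]),np.percentile(ys,[2,50,98]),'tcp px',proj(d[0],tcp))
    print(tag,'tcp'""")
open('cyl.py','w').write(t)
E
python3 -c "
from cyl import *
run('c4')"
```

```text
-30 -178.0 [ 11. -12.] -10.0
-10 -209.0 [ 13. -17.] 3.0
10 -279.0 [  7. -14.] 18.0
30 -234.0 [ 13. -12.] 30.0
50 31.0 [17.  4.] 50.0
70 45.0 [ 17. -29.] 90.0
90 -52.0 [ 17. -27.] 100.0
110 0.0 [ 20. -20.] 110.0
130 -9.0 [ 17. -10.] 150.0
mask 68 [317.   356.5  372.66] [172.34 194.5  206.  ] tcp px [359.  167.4]
mask 300 [202.98 222.   254.  ] [201. 217. 224.] tcp px [234.1 213.5]
c4 tcp [0.6251 0.1692 0.2415] ctr rel grasp mm [  6.3 -11.6] theta 17.6 cost -280.0 [68, 300]
```

The fit gives about 18° of remaining tilt, with the grasp about 56 mm above the bottom. I'll carry the beaker to clear table and press it flat while dragging, so it comes upright.

```bash
python3 -m jog '0 -48 0 0 0; 0 -48 0 0 0; 0 -48 0 0 0; 0 0 0 -50 0; 0 0 0 -50 0'; python3 -m jog '0 0 0 -50 0; 0 0 0 -22 0; 0 0 0 0 0'; python3 -m jog '0 0 0 -5 0; 0 0 0 0 0';python3 -m jog '0 0 0 -4 0; 0 0 0 0 0'
```

```text
time_s: 47.02
tcp_pos: [0.4808, 0.1685, 0.1395]
ee_rot: [[-0.018, -1.0, 0.0], [-1.0, 0.018, 0.0], [-0.0, -0.0, -1.0]]
wrist_force: [1.2, 0.5, -2.2]
gripper_width: 0.713
gripper_force: 30.0
time_s: 47.4
tcp_pos: [0.4798, 0.1673, 0.066]
ee_rot: [[-0.019, -1.0, -0.006], [-1.0, 0.019, -0.005], [0.005, 0.006, -1.0]]
wrist_force: [-0.2, -0.5, -1.6]
gripper_width: 0.719
gripper_force: 30.0
time_s: 47.65
tcp_pos: [0.482, 0.1692, 0.0645]
ee_rot: [[-0.018, -1.0, 0.001], [-1.0, 0.018, 0.001], [-0.001, -0.001, -1.0]]
wrist_force: [-0.6, 0.1, -0.9]
gripper_width: 0.713
gripper_force: 30.0
time_s: 47.9
tcp_pos: [0.4815, 0.1691, 0.06]
ee_rot: [[-0.018, -1.0, 0.0], [-1.0, 0.018, 0.0], [-0.0, -0.0, -1.0]]
wrist_force: [-0.0, 0.7, -1.0]
gripper_width: 0.717
gripper_force: 30.0
```

```bash
python3 -m jog '0 0 0 -4 0; 0 0 0 0 0'; python3 -m jog '0 0 1 -4 0; 0 0 0 0 0'; python3 -m jog '0 0 2 -4 0; 0 0 0 0 0'
```

```text
time_s: 48.15
tcp_pos: [0.4813, 0.1689, 0.0555]
ee_rot: [[-0.018, -1.0, -0.001], [-1.0, 0.018, -0.0], [0.0, 0.001, -1.0]]
wrist_force: [-0.1, 0.9, -1.9]
gripper_width: 0.714
gripper_force: 30.0
time_s: 48.4
tcp_pos: [0.4813, 0.17, 0.0514]
ee_rot: [[-0.018, -1.0, -0.001], [-1.0, 0.018, -0.0], [0.0, 0.001, -1.0]]
wrist_force: [0.2, 0.3, -1.8]
gripper_width: 0.717
gripper_force: 30.0
time_s: 48.65
tcp_pos: [0.4819, 0.1715, 0.049]
ee_rot: [[-0.017, -1.0, 0.0], [-1.0, 0.017, -0.002], [0.002, -0.0, -1.0]]
wrist_force: [-1.6, -3.7, 7.5]
gripper_width: 0.716
gripper_force: 30.0
```

Run:
```python
from h import *
c=cap('scene','d1');tcp=r.sense()['tcp_pos'];print(proj(c,tcp))
h=cv2.cvtColor(c['pixels'],cv2.COLOR_RGB2HSV)
u,v=map(int,proj(c,tcp))
for y in range(v-20,v+45,5):print(y,' '.join('%d/%d/%d'%tuple(h[y,x]) for x in range(u-30,u+34,6)))
```

```text
[310.7 208. ]
188 17/106/118 114/38/34 19/117/94 120/21/24 18/105/162 17/51/45 120/9/27 120/17/30 113/20/52 110/14/53 113/20/52
193 17/99/173 17/98/183 17/100/151 120/10/25 120/3/80 0/0/99 90/3/100 110/22/35 113/20/51 120/15/50 120/26/29
198 17/97/182 18/97/179 17/95/187 90/2/158 30/2/107 30/2/104 120/28/36 110/21/37 120/23/34 120/17/30 0/0/32
203 17/98/177 17/96/188 18/93/191 0/0/164 0/0/104 90/2/106 0/0/122 8/28/37 150/7/35 135/39/13 90/3/76
208 18/95/190 18/94/189 17/94/192 16/104/101 60/2/138 90/2/158 0/0/104 150/32/16 17/85/87 73/92/80 73/95/78
213 18/95/187 17/95/190 17/94/192 17/96/189 17/82/153 0/0/103 0/0/105 0/0/15 17/97/179 17/104/132 16/104/135
218 18/93/192 18/94/195 18/95/194 17/96/180 17/105/136 60/3/101 60/2/107 12/11/111 17/95/187 18/98/182 17/97/178
223 18/94/196 18/93/197 17/103/154 16/106/132 16/103/134 16/107/131 17/105/134 17/95/185 17/97/181 17/99/173 17/96/186
228 17/101/159 17/105/141 17/105/131 17/106/132 17/105/136 16/105/133 17/95/188 17/96/185 17/97/184 17/95/185 18/98/183
233 17/105/146 17/105/133 17/105/136 17/106/137 16/106/127 17/104/142 17/96/189 17/96/189 17/96/188 17/98/180 17/97/179
238 17/107/134 17/107/129 17/105/134 16/105/134 17/106/135 18/95/190 17/95/190 17/87/187 17/97/179 17/96/184 17/99/176
243 17/105/131 17/104/135 16/103/136 17/107/129 18/96/180 18/96/192 120/5/151 130/8/102 120/4/141 17/91/176 17/95/185
248 17/99/178 17/105/134 16/104/133 17/106/135 18/96/180 135/3/152 105/6/86 120/5/101 105/5/102 120/5/101 0/2/151
```

```bash
sed -i 's/cup=(h\[...,0\]>60).*h\[...,2\]>85)/cup=(h[...,1]<12)\&(h[...,2]>70)/; s/,52,1,-1)/,30,1,-1)/' cyl.py; grep -n "cup=" cyl.py; python3 -c "
from cyl import *
run('c5',cams=('scene',))"
```

```text
15:        cup=(h[...,1]<12)&(h[...,2]>70);bg=(h[...,1]>=60)&(h[...,2]>60)
-30 -344.0 [20. 14.] -10.0
-10 -382.0 [ 6. 18.] 9.0
10 -444.0 [4. 8.] 28.0
30 -443.0 [4. 9.] 31.0
50 -372.0 [11.  9.] 50.0
70 -361.0 [24. 21.] 89.0
90 -362.0 [21. 26.] 92.0
110 -356.0 [17. 23.] 115.0
130 -341.0 [ 5. 29.] 132.0
mask 500 [298. 310. 326.] [191. 204. 219.] tcp px [310.7 208. ]
c5 tcp [0.4819 0.1714 0.0491] ctr rel grasp mm [3.4 6.7] theta 30.0 cost -446.0 [500]
```

```bash
python3 -m jog '0 0 -10 8 0; 0 0 -30 0 0; 0 0 0 -10 0; 0 0 0 -8 0; 0 0 0 0 0'; python3 -m jog '0 0 5 -3 0; 0 0 6 -2 0; 0 0 6 -1 0; 0 0 6 -1 0; 0 0 0 0 0'
```

```text
time_s: 49.38
tcp_pos: [0.4817, 0.1315, 0.0417]
ee_rot: [[-0.016, -1.0, 0.0], [-1.0, 0.016, -0.002], [0.002, -0.0, -1.0]]
wrist_force: [-8.8, -3.7, 29.7]
gripper_width: 0.719
gripper_force: 30.0
time_s: 50.0
tcp_pos: [0.4817, 0.1544, 0.0325]
ee_rot: [[-0.016, -1.0, -0.0], [-1.0, 0.016, -0.002], [0.002, 0.0, -1.0]]
wrist_force: [-2.6, -3.9, 12.4]
gripper_width: 0.715
gripper_force: 30.0
```

```bash
python3 -c "
from cyl import *
run('c6',cams=('scene',))"
```

```text
-30 -416.0 [-4. 27.] -13.0
-10 -459.0 [-5. 24.] 9.0
10 -460.0 [-8. 25.] 14.0
30 -402.0 [-7. 19.] 30.0
50 -342.0 [22. 16.] 69.0
70 -357.0 [24. 10.] 88.0
90 -368.0 [16. 13.] 108.0
110 -370.0 [ 9. 17.] 120.0
130 -392.0 [-4. 28.] 150.0
mask 520 [295.   305.   319.62] [198. 213. 239.] tcp px [307.6 215.8]
c6 tcp [0.4817 0.1544 0.0325] ctr rel grasp mm [-4.4 21.3] theta 16.5 cost -464.0 [520]
```

```bash
python3 -m jog '0.8 0 0 1 0; 0.8 0 0 1 0; 1 0 0 0 0; 1 0 0 0 0; 1 0 0 0 0'; python3 -m jog '1 0 0 10 0; 1 0 0 40 0; 1 0 0 60 0; 1 0 0 60 0; 1 0 -50 60 0'; python3 -m jog '1 0 -60 0 0; 1 0 -60 0 0; 1 0 -60 0 0'
python3 - <<'E'
from h import *
from scipy.optimize import minimize
for n in('scene','top'):
    c=cap(n,'e1'+n);h=cv2.cvtColor(c['pixels'],cv2.COLOR_RGB2HSV)
    m=((h[...,1]<20)&(h[...,2]>60)).astype(np.uint8);roi=np.zeros_like(m)
    u,v=map(int,proj(c,[.482,.155,.045]));cv2.circle(roi,(u,v),34,1,-1)
    N,L,st,ce=cv2.connectedComponentsWithStats(m&roi)
    i=1+np.argmax(st[1:,4]);print(n,(u,v),st[i],ce[i].round(1))
    for p in((.482,.155,0),(.482,.155,.09)):print(proj(c,p))
    if n=='top':
        b=((h[...,0]>12)&(h[...,0]<30)&(h[...,1]>135)&(h[...,2]>60)).astype(np.uint8)&roi;print('brass in cup px',b.sum())
E
```

```text
time_s: 50.68
tcp_pos: [0.4815, 0.155, 0.0327]
ee_rot: [[-0.018, -1.0, -0.0], [-1.0, 0.018, -0.0], [0.0, 0.0, -1.0]]
wrist_force: [-0.5, 0.2, 0.2]
gripper_width: 0.979
gripper_force: 0.0
time_s: 51.3
tcp_pos: [0.4822, 0.116, 0.2545]
ee_rot: [[-0.014, -1.0, 0.004], [-1.0, 0.014, 0.002], [-0.002, -0.004, -1.0]]
wrist_force: [0.7, -0.2, 0.8]
gripper_width: 1.001
gripper_force: 0.0
time_s: 51.68
tcp_pos: [0.4812, -0.0667, 0.252]
ee_rot: [[-0.017, -1.0, 0.002], [-1.0, 0.017, 0.0], [-0.0, -0.002, -1.0]]
wrist_force: [1.7, 0.8, 0.0]
gripper_width: 0.997
gripper_force: 0.0
scene (307, 212) [ 299  181   42   49 1088] [315.  204.9]
[308.1 224.2]
[307.3 200. ]Traceback (most recent call last):
  File "<stdin>", line 8, in <module>
    return _wrapfunc(a, 'argmax', axis=axis, out=out, **kwds)
    return bound(*args, **kwds)
ValueError: attempt to get argmax of an empty sequence
```

```bash
python3 -m jog '1 0 -60 0 0; 1 0 -60 0 0; 1 0 -60 0 0; 1 0 -60 0 0'
cat > up.py <<'E'
from h import *
def chk(p0,tag):
  for n in('scene','top'):
    c=cap(n,tag+n);h=cv2.cvtColor(c['pixels'],cv2.COLOR_RGB2HSV)
    m=((h[...,1]<70)&(h[...,2]>50)).astype(np.uint8);roi=np.zeros_like(m)
    u,v=map(int,proj(c,list(p0)+[.045]));cv2.circle(roi,(u,v),34,1,-1);m&=roi
    N,L,st,ce=cv2.connectedComponentsWithStats(m)
    i=1+np.argmax(st[1:,4]) if N>1 else 0;print(n,(u,v),'bbox',st[i],ce[i].round(1))
    # upright hull match over xy shift
    ph=np.linspace(0,6.28,40);best=(-1,)
    for dx in range(-24,25,3):
      for dy in range(-24,25,3):
        P=[proj(c,[p0[0]+dx/1e3+.032*np.cos(a),p0[1]+dy/1e3+.032*np.sin(a),z]) for a in ph[::2] for z in(0,.09)]
        k=np.zeros_like(m);cv2.fillConvexPoly(k,cv2.convexHull(np.array(P).round().astype(np.int32)),1)
        mm_=(L==i).astype(np.uint8);iou=(k&mm_).sum()/(k|mm_).sum()
        if iou>best[0]:best=(iou,dx,dy)
    print(' upright IoU',best)
chk((.482,.155),'e2')
E
python3 up.py
```

```text
time_s: 52.28
tcp_pos: [0.4816, -0.3063, 0.2517]
ee_rot: [[-0.017, -1.0, 0.001], [-1.0, 0.017, -0.0], [0.0, -0.001, -1.0]]
wrist_force: [1.8, 0.4, 1.4]
gripper_width: 0.995
gripper_force: 0.0
scene (307, 212) bbox [ 298  181   43   49 1185] [314.8 204.9]
 upright IoU (np.float64(0.6823821339950372), 0, 12)
top (242, 308) bbox [ 216  289   38   36 1063] [234.4 307. ]
 upright IoU (np.float64(0.9320987654320988), 0, 15)
```

Top view IoU against an upright beaker at (482,170) mm is 0.93, so it stands upright. Back to the lid.

```bash
python3 -m jog '1 0 55 0 -9.9; 1 0 55 0 -9.9; 1 0 55 0 -9.9; 1 0 55 0 -9.9; 1 0 55 0 -9.9'; python3 -m jog '1 0 55 0 -9.9; 1 0 55 0 -9.9; 1 0 55 0 -9.7; 1 3 55 0 0; 1 3 55 0 0'; python3 -m jog '1 3 55 0 0; 1 0 41 0 0; 1 0 0 0 0'
```

```text
time_s: 53.0
tcp_pos: [0.4815, -0.0362, 0.2516]
ee_rot: [[-0.757, -0.654, 0.001], [-0.654, 0.757, 0.0], [-0.001, -0.0, -1.0]]
wrist_force: [0.8, -0.4, 0.5]
gripper_width: 0.999
gripper_force: 0.0
time_s: 53.62
tcp_pos: [0.4873, 0.235, 0.2517]
ee_rot: [[-0.977, -0.214, 0.001], [-0.214, 0.977, 0.001], [-0.001, 0.001, -1.0]]
wrist_force: [0.5, -0.3, -0.1]
gripper_width: 1.001
gripper_force: 0.0
time_s: 54.0
tcp_pos: [0.4901, 0.3315, 0.2506]
ee_rot: [[-0.976, -0.217, -0.0], [-0.217, 0.976, 0.0], [0.0, 0.0, -1.0]]
wrist_force: [-0.6, -0.5, -0.6]
gripper_width: 1.002
gripper_force: 0.0
```

Run:
```python
from h import *
c=cap('top','f1')
for n,(u,v) in(('A',(524,337)),('B',(487,330))):print(n,c['pixels'][v-3:v+4,u-3:u+4].mean((0,1)).round(),load('t3')['pixels'][v-3:v+4,u-3:u+4].mean((0,1)).round())
a=c['pixels'][275:395,440:560].astype(int);b=load('t3')['pixels'][275:395,440:560].astype(int);d=np.abs(a-b).sum(2)>60;print('tray diff px',d.sum())
a=c['pixels'][170:290,290:560].astype(int);b=load('t3')['pixels'][170:290,290:560].astype(int);d=np.abs(a-b).sum(2)>60;print('tank/dome diff px',d.sum());s()
```

```text
A [153. 109.  63.] [154. 110.  64.]
B [153. 109.  63.] [154. 110.  64.]
tray diff px 45
tank/dome diff px 566
{'time_s': 54.05, 'joints': [49.63, 17.974, -2.668, -0.016, -69.401, -127.17], 'tcp_pos': [0.49, 0.33, 0.251], 'ee_rot': [[-0.976, -0.216, -0.001], [-0.216, 0.976, -0.0], [0.001, -0.0, -1.0]], 'wrist_force': [0.203, -0.633, 0.817], 'gripper_force': 0.0, 'gripper_width': 1.001}
```

```bash
python3 -m jog '1 1 8 -50 -2.5; 1 0 0 -60 0; 1 0 0 -60 0; 1 0 0 -35 0; 1 0 0 0 0'; python3 -m jog '1 0 0 -5 0; 1 0 0 0 0'
```

```text
time_s: 54.68
tcp_pos: [0.4907, 0.3339, 0.0438]
ee_rot: [[-0.986, -0.169, -0.005], [-0.169, 0.986, -0.005], [0.005, -0.004, -1.0]]
wrist_force: [-0.1, 0.3, 0.8]
gripper_width: 1.0
gripper_force: 0.0
time_s: 54.92
tcp_pos: [0.493, 0.3369, 0.0428]
ee_rot: [[-0.985, -0.17, 0.002], [-0.17, 0.985, 0.002], [-0.003, 0.002, -1.0]]
wrist_force: [0.7, 0.4, 0.3]
gripper_width: 1.002
gripper_force: 0.0
```

```bash
python3 -m jog '1 -2 2 -4 0; 1 0 0 0 0; 0 0 0 0 0; 0 0 0 0 0; 0 0 0 0 0'; python3 -m jog '0 0 0 0 0; 0 0 0 0 0; 0 0 0 0 0; 0 0 0 0 0; 0 0 0 0 0'; python3 -m jog '0 0 0 0 0; 0 0 0 0 0; 0 0 0 0 0'
```

```text
time_s: 55.55
tcp_pos: [0.4903, 0.3384, 0.0369]
ee_rot: [[-0.985, -0.17, 0.0], [-0.17, 0.985, 0.0], [-0.0, 0.0, -1.0]]
wrist_force: [0.9, 0.7, -0.3]
gripper_width: 0.742
gripper_force: 0.0
time_s: 56.18
tcp_pos: [0.4903, 0.3383, 0.0369]
ee_rot: [[-0.985, -0.17, 0.0], [-0.17, 0.985, -0.0], [-0.0, -0.0, -1.0]]
wrist_force: [-0.2, -0.1, 0.3]
gripper_width: 0.17
gripper_force: 0.0
time_s: 56.55
tcp_pos: [0.4903, 0.3385, 0.0369]
ee_rot: [[-0.985, -0.17, 0.0], [-0.17, 0.985, 0.0], [-0.0, 0.0, -1.0]]
wrist_force: [0.9, 0.9, -1.0]
gripper_width: 0.131
gripper_force: 30.0
```

```bash
python3 -m jog '0 0 0 15 0; 0 0 0 45 0; 0 0 0 60 0; 0 0 0 60 0; 0 0 0 50 0'; python3 -m jog '0 20 -46 0 -1.5; 0 20 -46 0 -1.5; 0 20 -46 0 -1.5; 0 20 -46 0 -1.5; 0 20 -46 0 -1.5'; python3 -m jog '0 20 -46 0 -1.5; 0 20 -46 0 -1.5; 0 20 -46 0 -0.9; 0 0 0 0 0; 0 0 0 0 0'
```

```text
time_s: 57.18
tcp_pos: [0.49, 0.3379, 0.2702]
ee_rot: [[-0.985, -0.17, 0.001], [-0.17, 0.985, 0.001], [-0.001, 0.001, -1.0]]
wrist_force: [1.0, 1.0, -3.4]
gripper_width: 0.133
gripper_force: 30.0
time_s: 57.8
tcp_pos: [0.59, 0.1065, 0.2672]
ee_rot: [[-0.999, -0.039, -0.001], [-0.039, 0.999, 0.0], [0.001, 0.0, -1.0]]
wrist_force: [0.4, -0.0, -2.3]
gripper_width: 0.127
gripper_force: 30.0
time_s: 58.42
tcp_pos: [0.6496, -0.0298, 0.2667]
ee_rot: [[-1.0, 0.029, -0.001], [0.029, 1.0, 0.0], [0.001, 0.0, -1.0]]
wrist_force: [-0.3, -0.1, -2.7]
gripper_width: 0.132
gripper_force: 30.0
```

```bash
python3 -m jog '0 1 0 -40 0; 0 0 0 -50 0; 0 0 0 -35 0; 0 0 0 -10 0; 0 0 0 0 0'; python3 -m jog '0 0 0 -6 0; 0 0 0 -4 0; 0 0 0 0 0'; python3 -m jog '0 0 0 -3 0; 0 0 0 0 0'
```

```text
time_s: 59.05
tcp_pos: [0.6515, -0.0289, 0.1326]
ee_rot: [[-1.0, 0.027, 0.0], [0.027, 1.0, -0.0], [-0.0, -0.0, -1.0]]
wrist_force: [0.6, -0.9, -2.7]
gripper_width: 0.136
gripper_force: 30.0
time_s: 59.42
tcp_pos: [0.6512, -0.0297, 0.1221]
ee_rot: [[-1.0, 0.028, 0.0], [0.028, 1.0, 0.0], [-0.0, 0.0, -1.0]]
wrist_force: [-0.1, 0.1, -2.8]
gripper_width: 0.134
gripper_force: 30.0
time_s: 59.68
tcp_pos: [0.6511, -0.0297, 0.1186]
ee_rot: [[-1.0, 0.028, -0.001], [0.028, 1.0, -0.0], [0.001, -0.0, -1.0]]
wrist_force: [0.1, -0.7, -2.7]
gripper_width: 0.134
gripper_force: 30.0
```

```bash
python3 -m jog '0 0 0 -3 0; 0 0 0 0 0'; python3 -m jog '0 0 0 -2 0; 0 0 0 0 0'
```

```text
time_s: 59.92
tcp_pos: [0.6511, -0.0297, 0.1155]
ee_rot: [[-1.0, 0.028, -0.001], [0.028, 1.0, -0.0], [0.001, -0.0, -1.0]]
wrist_force: [-0.1, -0.8, -3.5]
gripper_width: 0.136
gripper_force: 30.0
time_s: 60.18
tcp_pos: [0.6515, -0.0297, 0.1149]
ee_rot: [[-1.0, 0.028, 0.001], [0.028, 1.0, -0.0], [-0.001, -0.0, -1.0]]
wrist_force: [-2.3, 1.0, 3.0]
gripper_width: 0.136
gripper_force: 30.0
```

```bash
python3 -m jog '0.5 0 0 0 0; 0.5 0 0 0 0; 0.5 0 0 0 0; 0.5 0 0 0 0; 1 0 0 5 0'; python3 -m jog '1 0 0 40 10; 1 0 0 60 10; 1 -20 30 20 10; 1 -30 50 0 10; 1 -30 50 0 10'; python3 -m jog '1 0 50 0 10; 1 0 0 0 10; 1 0 0 0 10; 1 0 0 0 2'
cat > lev.py <<'E'
from h import *
def lever(tag):
    c=cap('top',tag);h=cv2.cvtColor(c['pixels'],cv2.COLOR_RGB2HSV);ax=np.array([.443,-.084])
    m=(h[...,2]<45).astype(np.uint8);roi=np.zeros_like(m);u,v=map(int,proj(c,[*ax,.055]));cv2.circle(roi,(u,v),52,1,-1)
    N,L,st,ce=cv2.connectedComponentsWithStats(m&roi)
    for i in range(1,N):
        if st[i,4]<80:continue
        ys,xs=np.nonzero(L==i);P=np.array([atz(c,x,y,.055)[:2] for x,y in zip(xs,ys)]);mu=P.mean(0);w,V=np.linalg.eigh(np.cov(P.T));d=V[:,1]
        if d@(mu-ax)<0:d=-d
        t=(P-mu)@d;n=np.array([-d[1],d[0]])
        print('blob',st[i,4],'mean',mu.round(4),'cw from +y deg',np.degrees(np.arctan2(d[0],d[1])).round(2),'far tip',(mu+d*np.percentile(t,99)).round(4),'len',np.ptp(t).round(4),'axis perp offset mm',((ax-mu)@n*1000).round(1))
    g=((h[...,1]<60)&(h[...,2]>110)).astype(np.uint8);roi[:]=0;cv2.circle(roi,(u,v),14,1,-1);ys,xs=np.nonzero(g&roi)
    if len(xs):print('knob',len(xs),atz(c,xs.mean(),ys.mean(),.065).round(4))
    return c
def lid(c):
    h=cv2.cvtColor(c['pixels'],cv2.COLOR_RGB2HSV);m=((h[...,1]<110)&(h[...,2]<140)&(h[...,0]>60)).astype(np.uint8);roi=np.zeros_like(m)
    u,v=map(int,proj(c,[.653,-.03,.104]));cv2.circle(roi,(u,v),62,1,-1)
    m=cv2.morphologyEx(m&roi,cv2.MORPH_OPEN,np.ones((5,5)));N,L,st,ce=cv2.connectedComponentsWithStats(m);i=1+np.argmax(st[1:,4])
    q=cv2.boxPoints(cv2.minAreaRect(np.argwhere(L==i)[:,::-1].astype(np.float32)));P=np.array([atz(c,*p,.104)[:2] for p in q]);print('lid c',P.mean(0).round(4),'yaw',[np.degrees(np.arctan2(*(P[k+1]-P[k])[::-1])).round(1)%90 for k in range(3)],'sides',[np.linalg.norm(P[k+1]-P[k]).round(3) for k in range(3)])
E
python3 -c "
from lev import *
c=lever('l1');lid(c);lid(load('top0'));s()"
```

```text
time_s: 60.8
tcp_pos: [0.651, -0.0297, 0.1186]
ee_rot: [[-1.0, 0.028, -0.001], [0.028, 1.0, -0.0], [0.001, -0.0, -1.0]]
wrist_force: [-0.3, -0.4, 0.2]
gripper_width: 0.542
gripper_force: 0.0
time_s: 61.42
tcp_pos: [0.5706, 0.1013, 0.2397]
ee_rot: [[-0.661, -0.751, 0.002], [-0.751, 0.661, 0.001], [-0.002, -0.001, -1.0]]
wrist_force: [1.0, 2.1, 0.3]
gripper_width: 0.985
gripper_force: 0.0
time_s: 61.92
tcp_pos: [0.5713, 0.1505, 0.2393]
ee_rot: [[-0.167, -0.986, 0.0], [-0.986, 0.167, 0.0], [-0.0, -0.0, -1.0]]
wrist_force: [-0.2, -0.3, -0.2]
gripper_width: 0.999
gripper_force: 0.0
blob 238 mean [ 0.4531 -0.0336] cw from +y deg 8.14 far tip [0.4584 0.0031] len 0.0752 axis perp offset mm 2.9
knob 115 [ 0.4452 -0.082   0.065 ]
lid c [ 0.6499 -0.0283] yaw [np.float64(89.6), np.float64(88.8), np.float64(87.9)] sides [np.float64(0.17), np.float64(0.161), np.float64(0.17)]
lid c [ 0.6493 -0.0258] yaw [np.float64(89.4), np.float64(88.5), np.float64(87.69999999999999)] sides [np.float64(0.169), np.float64(0.16), np.float64(0.168)]
{'time_s': 61.975, 'joints': [30.441, 18.362, -3.794, 0.004, -67.814, -40.056], 'tcp_pos': [0.571, 0.15, 0.239], 'ee_rot': [[-0.167, -0.986, 0.0], [-0.986, 0.167, 0.0], [-0.0, -0.0, -1.0]], 'wrist_force': [-0.708, 1.191, 0.362], 'gripper_force': 0.0, 'gripper_width': 1.004}
```

The lid matches its original pose to within 2.5 mm and 0.3°. The lever stands about 7° from closed in the tank frame, with its axis at (445,-84.5) mm. Now I'll grip it.

```bash
python3 -m jog '1 -24 -36 0 1.5; 1 -24 -36 0 0; 1 -24 -36 0 0; 1 -23 -36 0 0; 1 -23 -36 0 0'; python3 -m jog '1 0 0 -50 0; 1 0 0 -60 0; 1 0 0 -40 0; 1 0 0 -25 0; 1 0 0 0 0'; python3 -m jog '1 0 0 -5 0; 1 0 0 0 0'
```

```text
time_s: 62.6
tcp_pos: [0.4524, -0.031, 0.2392]
ee_rot: [[-0.144, -0.99, 0.001], [-0.99, 0.144, 0.0], [-0.0, -0.001, -1.0]]
wrist_force: [0.2, -0.3, 0.0]
gripper_width: 0.995
gripper_force: 0.0
time_s: 63.22
tcp_pos: [0.4521, -0.0302, 0.0626]
ee_rot: [[-0.143, -0.99, -0.004], [-0.99, 0.143, -0.001], [0.002, 0.004, -1.0]]
wrist_force: [-0.2, -0.0, 0.7]
gripper_width: 1.0
gripper_force: 0.0
time_s: 63.48
tcp_pos: [0.454, -0.0295, 0.0598]
ee_rot: [[-0.142, -0.99, 0.002], [-0.99, 0.142, 0.001], [-0.001, -0.002, -1.0]]
wrist_force: [0.6, 0.2, -0.0]
gripper_width: 1.001
gripper_force: 0.0
```

Down 11 more, then close.

```bash
python3 -m jog '1 -1 0 -11 0; 1 0 0 0 0; 0 0 0 0 0; 0 0 0 0 0; 0 0 0 0 0'; python3 -m jog '0 0 0 0 0; 0 0 0 0 0; 0 0 0 0 0; 0 0 0 0 0; 0 0 0 0 0'; python3 -m jog '0 0 0 0 0; 0 0 0 0 0; 0 0 0 0 0'; python3 -c "
import numpy as np
A=np.array([.4454,-.0845]);R=.055
for f in (8.1,14,20,26,32,38,44,46.5,48):
    t=np.radians(f);print(f,((A+R*np.array([np.sin(t),np.cos(t)]))*1000).round(1))"
```

```text
time_s: 64.1
tcp_pos: [0.4524, -0.0296, 0.048]
ee_rot: [[-0.141, -0.99, 0.0], [-0.99, 0.141, 0.0], [-0.0, -0.0, -1.0]]
wrist_force: [0.4, -0.1, 1.3]
gripper_width: 0.744
gripper_force: 0.0
time_s: 64.72
tcp_pos: [0.4532, -0.0295, 0.048]
ee_rot: [[-0.141, -0.99, 0.002], [-0.99, 0.141, 0.0], [-0.001, -0.002, -1.0]]
wrist_force: [3.5, -1.1, -2.0]
gripper_width: 0.172
gripper_force: 1.5
time_s: 65.1
tcp_pos: [0.4535, -0.0295, 0.0481]
ee_rot: [[-0.14, -0.99, 0.002], [-0.99, 0.14, 0.0], [-0.001, -0.002, -1.0]]
wrist_force: [3.9, -3.1, -2.9]
gripper_width: 0.159
gripper_force: 29.8
8.1 [453.1 -30. ]
14 [458.7 -31.1]
20 [464.2 -32.8]
26 [469.5 -35.1]
32 [474.5 -37.9]
38 [479.3 -41.2]
44 [483.6 -44.9]
46.5 [485.3 -46.6]
48 [486.3 -47.7]
```

```bash
python3 -m jog '0 5.6 -1.1 0 -5.9; 0 5.5 -1.7 0 -6; 0 5.3 -2.3 0 -6; 0 0 0 0 0'; python3 -m jog '0 5 -2.8 0 -6; 0 4.8 -3.3 0 -6; 0 4.3 -3.7 0 -6; 0 1.7 -1.7 0 -2.3; 0 0 0 0 0'; python3 -m jog '0 0 0 0 0'
```

```text
time_s: 65.6
tcp_pos: [0.4706, -0.0343, 0.0481]
ee_rot: [[-0.438, -0.899, 0.004], [-0.899, 0.438, 0.001], [-0.002, -0.003, -1.0]]
wrist_force: [6.1, -0.4, -5.1]
gripper_width: 0.158
gripper_force: 29.7
time_s: 66.22
tcp_pos: [0.4866, -0.0455, 0.0481]
ee_rot: [[-0.722, -0.692, 0.005], [-0.692, 0.722, 0.001], [-0.004, -0.002, -1.0]]
wrist_force: [5.9, 0.9, -4.9]
gripper_width: 0.16
gripper_force: 29.7
time_s: 66.35
tcp_pos: [0.4866, -0.0455, 0.0481]
ee_rot: [[-0.722, -0.692, 0.005], [-0.692, 0.722, 0.001], [-0.004, -0.002, -1.0]]
wrist_force: [7.0, 0.7, -4.6]
gripper_width: 0.158
gripper_force: 29.7
```

```bash
python3 -m jog '0.4 0 0 0 0; 0.4 0 0 0 0; 0.4 0 0 0 0; 0.4 0 0 0 0; 0.4 0 0 0 0'; python3 -m jog '0.4 0 0 20 0; 0.4 0 0 50 0; 0.4 0 0 60 0; 0.4 0 0 60 0; 0.4 0 60 0 0'; python3 -m jog '0.4 0 60 0 0; 0.4 0 60 0 0; 0.4 0 60 0 0; 0.4 0 0 0 0'; python3 -c "
from lev import *
c=lever('l2');lid(c);b=load('t3')
d=np.abs(c['pixels'][275:395,440:560].astype(int)-b['pixels'][275:395,440:560]).sum(2)>60;print('tray diff',d.sum())
d=np.abs(c['pixels'].astype(int)-load('top0')['pixels']).sum(2)>60
for n,(x0,x1,y0,y1) in dict(dome=(425,505,190,265),driver=(280,385,165,187),cone=(200,235,170,205)).items():print(n,d[y0:y1,x0:x1].sum())"; sed -i 's/.482,.155/.482,.170/;s/e2/e3/' up.py; python3 up.py
```

```text
time_s: 66.97
tcp_pos: [0.4843, -0.0463, 0.0479]
ee_rot: [[-0.723, -0.691, -0.0], [-0.691, 0.723, -0.0], [0.0, 0.0, -1.0]]
wrist_force: [-0.4, 0.3, -0.0]
gripper_width: 0.394
gripper_force: 0.0
time_s: 67.6
tcp_pos: [0.4873, 0.0128, 0.2435]
ee_rot: [[-0.727, -0.687, 0.012], [-0.687, 0.727, 0.003], [-0.01, -0.006, -1.0]]
wrist_force: [0.9, 0.5, -0.6]
gripper_width: 0.405
gripper_force: 0.0
time_s: 68.1
tcp_pos: [0.4842, 0.1971, 0.2374]
ee_rot: [[-0.72, -0.694, -0.0], [-0.694, 0.72, 0.0], [0.0, 0.0, -1.0]]
wrist_force: [-0.5, -0.3, -0.3]
gripper_width: 0.399
gripper_force: 0.0
blob 238 mean [ 0.4824 -0.0473] cw from +y deg 44.75 far tip [ 0.5083 -0.0212] len 0.0749 axis perp offset mm 2.2
knob 29 [ 0.4535 -0.0802  0.065 ]
lid c [ 0.6499 -0.0287] yaw [np.float64(89.3), np.float64(88.5), np.float64(87.6)] sides [np.float64(0.171), np.float64(0.161), np.float64(0.17)]
tray diff 876
dome 102
driver 3
cone 0
scene (310, 209) bbox [298 188  26  42 826] [309.7 209.8]
 upright IoU (np.float64(0.9499417927823051), 0, -3)
top (234, 307) bbox [216 290  39  35 967] [235.5 308.4]
 upright IoU (np.float64(0.8486725663716814), -3, -3)
```

Run:
```python
from h import *
c=load('l2');b=load('t3')
d=(np.abs(c['pixels'].astype(int)-b['pixels']).sum(2)>60).astype(np.uint8)
N,L,st,ce=cv2.connectedComponentsWithStats(d)
for i in range(1,N):
    if st[i,4]>60 and st[i,0]>400:print(st[i],ce[i].round())
for n,k in(('t3',b),('l2',c)):
    h=cv2.cvtColor(k['pixels'],cv2.COLOR_RGB2HSV);m=((h[...,0]>=10)&(h[...,1]<165)&(h[...,2]>135)).astype(np.uint8);roi=np.zeros_like(m)
    cv2.rectangle(roi,(440,275),(565,395),1,-1)
    m=cv2.morphologyEx(m&roi,cv2.MORPH_OPEN,np.ones((3,3)));N,L,st,ce=cv2.connectedComponentsWithStats(m)
    print(n,[(st[i].tolist(),ce[i].round(1).tolist()) for i in range(1,N) if st[i,4]>100])
    print(n,[k['pixels'][v,u].tolist() for u,v in((487,330),(524,337),(480,350),(510,305),(530,370))])
sc=load('e3scene');b0=load('s4')
d=(np.abs(sc['pixels'].astype(int)-b0['pixels']).sum(2)>60).astype(np.uint8);print('scene tray diff',d[315:420,130:255].sum(), 'dome',d[330:408,260:328].sum())
```

```text
t3 [([440, 275, 126, 121, 6851], [502.2, 334.8]), ([472, 314, 28, 28, 556], [485.7, 327.6]), ([512, 323, 27, 29, 556], [525.3, 337.1])]
t3 [[157, 113, 66], [154, 110, 63], [131, 77, 38], [122, 73, 36], [117, 71, 32]]
l2 [([440, 275, 126, 121, 5996], [509.6, 328.4]), ([472, 314, 28, 28, 564], [485.7, 327.5]), ([512, 323, 27, 29, 560], [525.3, 337.1])]
l2 [[161, 115, 67], [157, 112, 65], [134, 81, 40], [126, 75, 37], [121, 73, 35]]
scene tray diff 915 dome 143
```

The boxes are exactly where I placed them, and the pixel differences are only arm shadows. The lid is seated, the beaker is upright and the lever is at about 45°. Handing in.

```bash
python3 -c "
from h import *
print(r.finish_job())"
```

```text
the job is handed in; nothing more can be done
None
```

I handed the job in at about 68 s on the robot clock: both boxes are in the tray, all five beads are in the tank, the beaker stands upright, the lid is seated again, and the lever is near half open (44–45° by tool and camera); no result came back.

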